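# Park the flashlight tote on its sloped shelf riser

### The arm

A 6-joint arm with a two-finger parallel gripper is mounted at the origin on the work surface. World frame = base frame: x ahead of the robot, y to its left, z up, the work surface at z = 0. Lengths are in m, angles in rad, forces in N, time in s.
With the tool pointing down it reaches from about 0.35 to 0.875 m from the base axis. Payload 15.5 kg.
Tool frame: the origin (TCP) lies between the finger pads; the fingertips stand 11 mm ahead of it and the grasp point (between the pads) lies 8 mm behind it; z points along the fingers, y is the direction in which the jaws open and shut (so a half turn about z gives the same grasp; the last joint's range is limited). The gripper opens to 85 mm and grips with 20 to 120 N. Pads are 22 mm wide; open, the fingers measure 114 mm over their backs; the gripper's body (76 mm by 85 mm) begins 54 mm behind the grasp point. The pads swing forward as they close: fully open they stand 13 mm farther back than shut.
Start: joints at [-1.31, 0.494, 1.345, -0, 1.302, -0.096], TCP at [0.218, -0.586, 0.242] pointing down, gripper open.
Joint ranges: [-2.91, 2.91], [-0.82, 2.16], [0.22, 2.67], [-1.22, 4.37], [0.12, 2.79], [-3.08, 3.08]. Speed limits (rad/s): [1.89, 1.89, 2.57, 3.01, 3.01, 3.01].

### API

Orientations are given as a unit quaternion [x, y, z, w].
In Python, from bench import bot, viewer, sign_off gives the robot as it stands. The module is installed in compiled form; this text tells all that it offers.
- The arm moves only by the tool apply_moves, never from a script. Its arguments are lists of equal length, an entry for each row: "linear": the shift along the tool's x, y, z in units of 25 mm (1.0 is 25 mm), a list of three; "rotation": the turn, a rotation vector about the tool's x, y, z in degrees, a list of three; "jaw": the opening, from 0 (shut) to 1 (fully open). In form: {"linear": [[dx, dy, dz], ...], "rotation": [[wx, wy, wz], ...], "jaw": [jaw, ...]}. A call has exactly 5 rows; each row shifts and turns the pose as measured when the row begins, along the tool's axes as they then stand; what a row does not reach is not made up. A row lasts 1/8 s, in which the tool goes at most 62.5 mm and 10.7 degrees, less where a joint would pass 70% of its speed; a pose out of reach is approached as far as the arm can. A call is refused whole if a number of a shift passes 1 or a number of a turn 10.7, either way. A call with a gripper value outside its range is refused whole. The fingers move at their own pace and stop on an object; "squeeze" is the grip in N (left out, the last holds). Time passes only in rows, so rows that do not move let the fingers close, or fill a call up. It gives the time, the measured TCP pose, the force and the opening at its end, in the units of the state.
- bot.get_state(): the state, without advancing time (a new reading comes with each control period).
- viewer.camera(name): name is "scene" or "side" or "wrist"; returns a dict with "img" (480x640x3 uint8, red, green, blue), "fx", "fy", "cx", "cy" (pixels), "R" (3x3) and "t" (3): a world point X has camera coordinates R X + t; the wrist camera has in their place "hand_eye" (4x4, takes a point from camera to tool coordinates, whose origin is the TCP and whose axes are the flange's). Camera axes: x right, y down, z forward; pixel columns grow to the right and rows downward; lengths in m; the calibration is good to about 2 mm. A picture is of the moment at which its call begins: read the wrist's pose just before it. There is no depth.
- sign_off(): hands the job in, once; it reports no verdict.
The state is a dict: "time": time; "joints": joint angles; "qd": joint speeds; "joint_efforts": joint torques, N m; "eef_pos": TCP position; "tcp_rot": TCP orientation; "wrist_force": force on the tool from outside, world axes, zero at the start; "moment": the same for the moment, N m; "gripper_width": finger opening in m.
Only numpy, scipy, OpenCV 4.12 (cv2) and the standard library are available. Lean on these libraries where they do the work, as an engineer would, in place of code of your own. Each camera call takes 0.05 s, during which the arm holds its last target.

### The job

Lay the orange flashlight down inside the white tote and let go of it, then push the tote, without gripping or lifting it, up the ramp until its rear edge has dropped behind the metal lip across the ramp, so that it sits flat on the ramp and cannot slide back. Push gently, never with more than about 15 N: the lip and the springy buffer above it can be clamped at different places along the ramp, so feel for them. Leave everything else on the shelf where it is.

Things in the scene. Friction and masses are not known exactly. Their poses are not given: they have to be found in the camera images.
- flashlight_mid (a point): Centre of the orange plastic flashlight, lying on the shelf (14 mm up). 102 mm long along its x (-52 to +50 mm, head at +x), rounded-square body 24 mm wide and high, head 28 mm over its last 30 mm, small black push toggle on top (z up). It does not roll. About 0.11 kg; grip it across its width (y), at the centre or slightly behind it.
- tote: White plastic open-topped tote, 140 mm long (x), 96 mm wide, 45 mm high, walls and floor 4 mm, about 0.25 kg. Origin: centre of its underside; its +x end goes up the ramp first. It starts on the shelf just before the ramp's foot, roughly facing it. Best pushed low on the middle of its rear (-x) wall, 15 to 25 mm above its bottom, fingertips leading; pushed at the rim it may rear up.
- heel (a point): Middle of the tote's rear bottom edge (70 mm behind its origin); axes as the tote's.
- toe (a point): Middle of the tote's front bottom edge (70 mm ahead of its origin); axes as the tote's.
- ramp (a point): Middle of the foot of the fixed concrete-look ramp, at shelf height. x points up along the ramp's surface (slope 0.21 rad, 12 degrees), y across it to the left, z square off the surface. Ramp 285 mm long, 132 mm wide; side kerbs 13 mm high, 108 mm apart, flaring out over the first 40 mm. Sliding the loaded tote up it takes some 1 to 4 N.
- riser: The whole ramp; origin on the shelf 140 mm ahead of the foot. Its aluminium lip rises gently over 27 mm to 6 mm, then drops square; its face is 75 to 105 mm up the ramp (differs each time). A black sprung buffer stands 143 mm beyond that face, so the dropped tote lies flat between them with 3 mm play. Pressed further, the buffer pushes back with 2 N per mm and bottoms out hard after 5 mm. A finger pressing on the tote can hold its rear edge up by friction.
- bowl: Bystander: white ceramic bowl, 110 mm wide, 45 mm high, the ball in it. Origin under its centre.
- ball_center (a point): Bystander: centre of the pink ball, 44 mm across, lying in the bowl.
- comb: Bystander: steel comb lying flat, 140 mm long (x), 30 mm wide, 4 mm thick. Origin under its centre.
- tin: Bystander: amber glass jar with a metal lid, 56 mm across, 60 mm high. Origin under its centre.
- mug: Bystander: blue ceramic mug, 72 mm across, 75 mm high. Origin under its centre.
- keepsake_box: Bystander: closed wooden box, 70 x 100 mm, 40 mm high. Origin under its centre.
Mind the look-alikes: they are no part of the job. Several things look just like the part that bears flashlight_mid: the one meant starts farthest to the robot's left. What is shaped like the tote but blue or purple is not meant.

How it is judged:
On the way, in this order (a step that is already met when the one before it is completed fails the run):
1. the flashlight lies in the tote, let go, with the tote still at the foot of the ramp (x of flashlight_mid in the frame of tote between -0.05 and 0.05 m and y of flashlight_mid in the frame of tote between -0.042 and 0.042 m and z of flashlight_mid in the frame of tote between 0 and 0.03 m and contact force between the fingers and flashlight below 0.1 N and linear speed of flashlight below 0.03 m/s and x of tote in the frame of ramp below -0.03 m), for 0.2 s.
2. the tote has dropped behind the lip, the flashlight in it (x of heel in the frame of ramp above 0.07 m and z of heel in the frame of ramp between -0.004 and 0.003 m and z of toe in the frame of ramp between -0.004 and 0.003 m and x of flashlight_mid in the frame of tote between -0.05 and 0.05 m and y of flashlight_mid in the frame of tote between -0.042 and 0.042 m and z of flashlight_mid in the frame of tote between 0 and 0.03 m), for 0.2 s.
At the end, for the whole second after the job is handed in: The tote lies flat on the ramp behind the lip (both bottom edges within 3 mm of the ramp, rear one more than 70 mm up it), the flashlight lying in it (centre within 50 mm lengthways, 42 mm sideways of its middle, under 30 mm above its underside), both at rest (all of step 2 and linear speed of tote below 0.01 m/s and linear speed of flashlight below 0.02 m/s); the robot touches nothing.
It fails at once if the fingers bore on the tote with more than 18 N (contact force between the fingers and tote above 18 N).
It fails at once if the tote was lifted off the ramp instead of being slid up it (x of tote in the frame of ramp above -0.03 m and z of tote in the frame of ramp above 0.022 m).
It fails at once if the tote was tipped by more than 30 degrees (angle between tote's own z axis and vertical above 0.52 rad).
It fails at once if a bystander (bowl, comb, jar, mug or wooden box) was moved by more than 25 mm (distance of any of bowl, comb, tin, mug, keepsake_box from where it was at the start of the episode above 0.025 m).
It fails at once if the ball left the bowl (distance between ball_center and bowl above 0.06 m).
It also fails if it takes over 72 s, if anything falls off the work surface, if the arm or the gripper's body presses on something with over 40 N, if the wrist force passes 120 N, or if a joint passes its speed limit or range.

## Working session

There is one attempt and no reset: what is moved stays moved. The work goes in short steps, Python scripts to look and compute and a tool call to move; the robot and the scene stay as the last step left them, time stands still between calls to the robot, and variables do not carry over. Pictures are saved under pics/ and viewed, and the job is handed in when it is done.

Besides the shell and the picture viewer there is one more tool, called after "Call:" by a JSON object that holds its "method" and its "body", one argument or row to a line. apply_moves: Moves the arm, as the interface text tells. Its arguments: {"type":"object","properties":{"linear":{"type":"array"},"rotation":{"type":"array"},"jaw":{"type":"array"},"squeeze":{"type":"number"}},"required":["linear","rotation","jaw"]}

```bash
mkdir -p pics; cat > h.py <<'E'
import numpy as np, cv2, json
from bench import bot, viewer
from scipy.spatial.transform import Rotation as Rn
def snap(name,fn):
    s=bot.get_state(); c=viewer.camera(name); cv2.imwrite('pics/'+fn,c['img'][:,:,::-1])
    d={k:np.array(v) for k,v in c.items()}
    if 'hand_eye' in d:
        T=np.eye(4);T[:3,:3]=Rn.from_quat(s['tcp_rot']).as_matrix();T[:3,3]=s['eef_pos']
        M=np.linalg.inv(T@d['hand_eye']); d['R']=M[:3,:3];d['t']=M[:3,3]
    np.savez('pics/'+fn[:-4]+'.npz',**d); return d
def load(fn): return dict(np.load('pics/'+fn+'.npz'))
def ray(d,u,v):
    r=np.array([(u-d['cx'])/d['fx'],(v-d['cy'])/d['fy'],1.0]); 
    return -d['R'].T@d['t'], d['R'].T@r
def onz(d,u,v,z):
    o,r=ray(d,u,v); return o+r*(z-o[2])/r[2]
def proj(d,X):
    p=d['R']@np.array(X)+d['t']; return p[0]/p[2]*d['fx']+d['cx'],p[1]/p[2]*d['fy']+d['cy']
E
python3 - <<'E'
from h import *
print(bot.get_state())
for n in ['scene','side','wrist']:
    d=snap(n,n+'0.png'); print(n,d['fx'],d['cx'],d['cy'],(-d['R'].T@d['t']).round(3),d['R'].round(3).tolist())
E
```

```text
{'time': 0.0, 'joints': array([-1.31052719e+00,  4.94153913e-01,  1.34614307e+00, -8.24076594e-06,
        1.30250013e+00, -9.54973186e-02]), 'qd': array([-0.0004583 ,  0.00111658,  0.00049131, -0.00045331, -0.00110526,
        0.00105454]), 'joint_efforts': array([-5.74399295e-03, -8.82189345e+01, -3.83866489e+01, -7.14656180e-04,
        1.03333822e-02, -2.54823959e-05]), 'eef_pos': array([ 0.21760403, -0.58551912,  0.2417144 ]), 'tcp_rot': array([ 9.84220081e-01,  1.76947647e-01, -5.35182167e-05, -5.99863100e-04]), 'wrist_force': array([ 0.04607982, -1.09895346,  0.05732706]), 'moment': array([-0.00894458,  0.01482721, -0.07874   ]), 'gripper_width': 0.08524558835015006}
scene 522.9296502440566 318.974111349276 236.00914630672665 [ 1.313 -0.8    0.854] [[0.669, 0.743, 0.022], [0.423, -0.356, -0.833], [-0.611, 0.567, -0.552]]
side 490.15616601631626 322.60862377703165 232.4314635604302 [0.325 0.838 0.758] [[-0.991, -0.134, -0.007], [-0.081, 0.638, -0.765], [0.107, -0.758, -0.644]]
wrist 359.24795549415256 316.2889985343794 242.35578505892195 [ 0.297 -0.556  0.374] [[0.348, -0.937, -0.001], [-0.885, -0.329, 0.328], [-0.308, -0.114, -0.945]]
```

View pics/scene0.png

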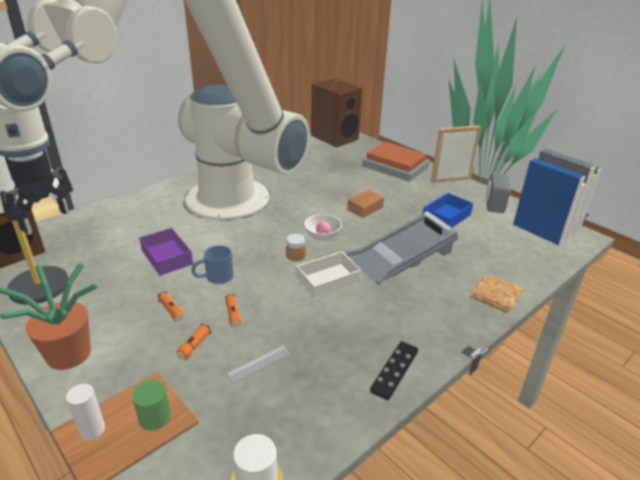

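View pics/side0.png

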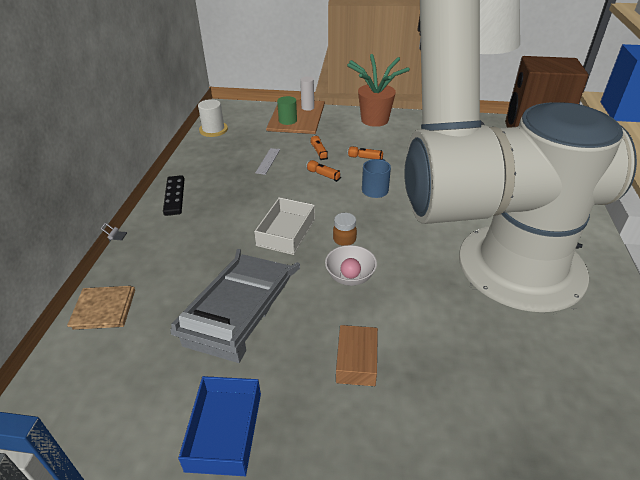

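View pics/wrist0.png

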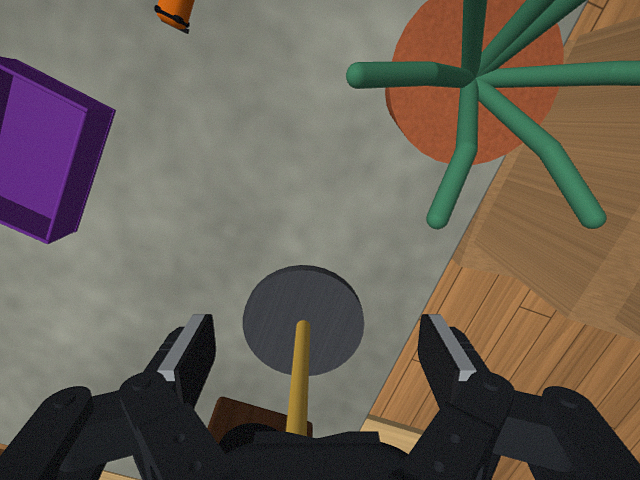

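The scene view shows three orange flashlights, at about (170,305), (233,309) and (195,341). In the side view they are at (366,153), (323,171) and (318,148). The white tote is at scene (328,272) and the ramp at (405,248). Next I'll measure them.

```bash
python3 - <<'E'
from h import *
for n in ['scene0','side0']:
    d=load(n); hsv=cv2.cvtColor(d['img'],cv2.COLOR_RGB2HSV)
    m=cv2.inRange(hsv,(6,190,120),(18,255,255))
    k,l,st,c=cv2.connectedComponentsWithStats(cv2.morphologyEx(m,cv2.MORPH_CLOSE,np.ones((5,5))))
    for i in range(1,k):
        if st[i,4]>100:
            p=np.argwhere(l==i)[:,::-1].astype(float); P=np.array([onz(d,u,v,.012)[:2] for u,v in p])
            mu=P.mean(0); w,V=np.linalg.eigh(np.cov((P-mu).T)); a=V[:,1]; s=(P-mu)@a
            print(n,st[i],c[i].round(),mu.round(3),'ax',a.round(3),'ext',s.min().round(3),s.max().round(3))
def crop(n,x0,y0,x1,y1,f,o):
    d=load(n); cv2.imwrite('pics/'+o,cv2.resize(d['img'][y0:y1,x0:x1,::-1],None,fx=f,fy=f,interpolation=cv2.INTER_CUBIC))
crop('side0',280,120,400,210,6,'c1.png')
crop('side0',160,190,320,370,3,'c2.png')
crop('scene0',280,200,480,300,4,'c3.png')
E
```

```text
side0 [311 136  16  22 187] [319. 146.] [ 0.515 -0.436] ax [-0.387  0.922] ext -0.064 0.064
side0 [349 147  34  12 176] [365. 153.] [ 0.376 -0.414] ax [-0.988  0.152] ext -0.049 0.052
side0 [308 161  32  19 173] [323. 170.] [ 0.485 -0.309] ax [-0.838  0.546] ext -0.058 0.057
```

View pics/c1.png

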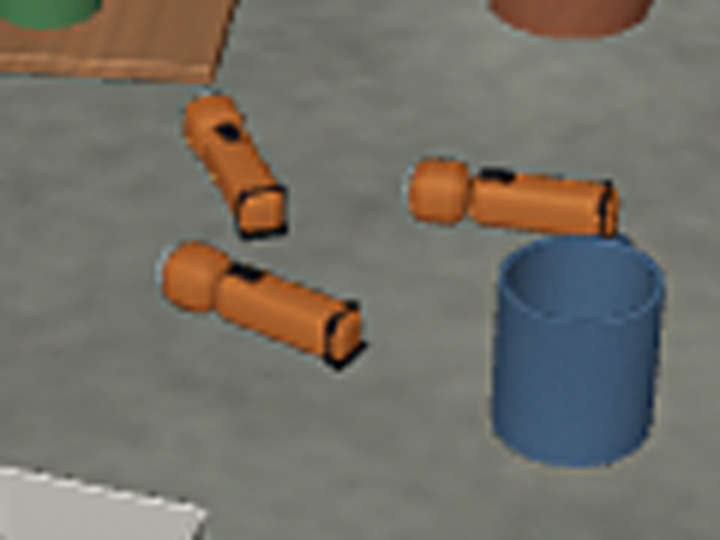

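View pics/c2.png

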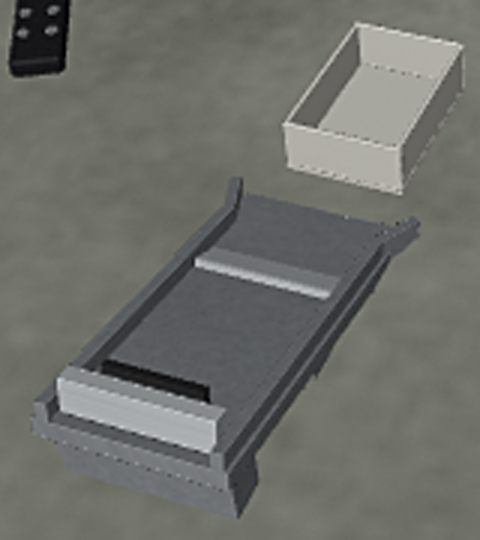

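View pics/c3.png

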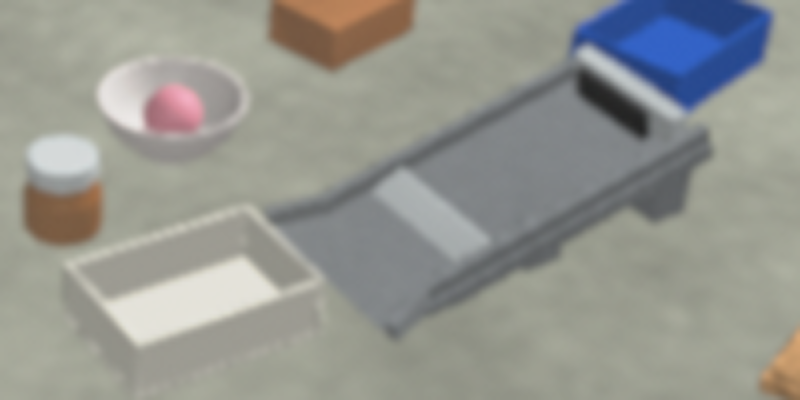

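The one meant is the one at side (323,170): its y of -0.31 is the largest, against -0.41 and -0.44 for the other two. It matches the white-tote-side flashlight in the crop, with its head pointing towards image left (+x, -y). Next I'll measure the tote and ramp.

```bash
python3 - <<'E'
from h import *
S=load('side0');C=load('scene0')
s2=lambda x,y:(160+x/3,190+y/3)
c3=lambda x,y:(280+x/4,200+y/4)
r=[onz(S,*s2(*p),.045)[:2] for p in [(357,23),(463,45),(402,147),(285,126)]]
print('rim side',np.round(r,3).tolist(), np.mean(r,0).round(4)); 
rc=[onz(C,*c3(*p),.045)[:2] for p in [(67,265),(250,206),(322,278),(138,346)]]
print('rim scene',np.round(rc,3).tolist(), np.mean(rc,0).round(4))
for q in (r,rc):
    q=np.array(q); 
    print([ (np.linalg.norm(q[i]-q[(i+1)%4])).round(3) for i in range(4)])
q=np.array(r); a=(q[2]+q[3]-q[0]-q[1]); print('yaw side',np.degrees(np.arctan2(a[1],a[0])))
q=np.array(rc); a=(q[1]+q[2]-q[0]-q[3]); print('yaw scene',np.degrees(np.arctan2(a[1],a[0])))
for n,d,f,ps in [('side',S,s2,[(243,193),(388,222)]),('scene',C,c3,[(268,215),(392,335)])]:
    print('foot',n,[onz(d,*f(*p),.0)[:2].round(3) for p in ps])
hsv=cv2.cvtColor(C['img'],cv2.COLOR_RGB2HSV); m=cv2.inRange(hsv,(5,150,90),(18,255,255))
k,l,st,c=cv2.connectedComponentsWithStats(m)
for i in range(1,k):
    if st[i,4]>60 and c[i][1]>280: print(st[i],c[i],onz(C,*c[i],.013).round(3))
E
```

```text
rim side [[0.568, -0.121], [0.477, -0.102], [0.504, 0.028], [0.596, 0.016]] [ 0.5362 -0.0447]
rim scene [[0.486, -0.108], [0.515, 0.028], [0.602, 0.008], [0.577, -0.128]] [ 0.545  -0.0501]
[np.float64(0.093), np.float64(0.133), np.float64(0.093), np.float64(0.139)]
[np.float64(0.139), np.float64(0.09), np.float64(0.138), np.float64(0.093)]
yaw side 78.5958987869216
yaw scene 78.75038183291521
foot side [array([0.626, 0.045]), array([0.51 , 0.063])]
foot scene [array([0.487, 0.076]), array([0.635, 0.043])]
[160 293  22  24 212] [169.6745283  304.21226415] [ 0.372 -0.412  0.013]
[227 296  13  25 194] [232.51030928 308.30412371] [ 0.482 -0.306  0.013]
[178 325  31  33 350] [194.16 340.44] [ 0.516 -0.43   0.013]
```

Call:
{"method": "apply_moves", "body": {
  "linear": [
    [0.92, -0.45, 0],
    [0.92, -0.45, 0],
    [0.92, -0.45, 0],
    [0.92, -0.45, 0],
    [0.92, -0.45, 0]
  ],
  "rotation": [
    [0, 0, 0],
    [0, 0, 0],
    [0, 0, 0],
    [0, 0, 0],
    [0, 0, 0]
  ],
  "jaw": [1, 1, 1, 1, 1]
}}

```text
time: 0.78
eef_pos: [0.3093, -0.4874, 0.2409]
tcp_rot: [0.984, 0.176, -0.0, -0.002]
wrist_force: [-0.0, 0.5, 0.2]
gripper_width: 0.0856
```

Call:
{"method": "apply_moves", "body": {
  "linear": [
    [0.92, -0.45, 0],
    [0.92, -0.45, 0],
    [0.92, -0.45, 0],
    [0.92, -0.45, 0],
    [0.92, -0.45, 0]
  ],
  "rotation": [
    [0, 0, 0],
    [0, 0, 0],
    [0, 0, 0],
    [0, 0, 0],
    [0, 0, 0]
  ],
  "jaw": [1, 1, 1, 1, 1]
}}

```text
time: 1.4
eef_pos: [0.402, -0.386, 0.2408]
tcp_rot: [0.984, 0.177, -0.0, -0.003]
wrist_force: [0.2, 0.7, 0.1]
gripper_width: 0.0858
```

Call:
{"method": "apply_moves", "body": {
  "linear": [
    [0.92, -0.45, 0],
    [0.92, -0.45, 0],
    [0.92, -0.45, 0],
    [0.92, -0.45, 0],
    [0, 0, 0]
  ],
  "rotation": [
    [0, 0, 0],
    [0, 0, 0],
    [0, 0, 0],
    [0, 0, 0],
    [0, 0, 10.6]
  ],
  "jaw": [1, 1, 1, 1, 1]
}}

```text
time: 2.02
eef_pos: [0.4761, -0.3022, 0.2408]
tcp_rot: [0.996, 0.086, -0.001, -0.004]
wrist_force: [0.3, -1.7, -0.0]
gripper_width: 0.0854
```

Call:
{"method": "apply_moves", "body": {
  "linear": [
    [0, 0, 0],
    [0, 0, 0],
    [0, 0, 0],
    [0, 0, 0],
    [0, 0, 0]
  ],
  "rotation": [
    [0, 0, 10.6],
    [0, 0, 10.6],
    [0, 0, 10.6],
    [0, 0, 10.6],
    [0, 0, 0]
  ],
  "jaw": [1, 1, 1, 1, 1]
}}

```text
time: 2.65
eef_pos: [0.4765, -0.2963, 0.2403]
tcp_rot: [0.958, -0.286, -0.003, -0.004]
wrist_force: [0.0, -0.4, 0.3]
gripper_width: 0.0857
```

```bash
python3 - <<'E'
from h import *
s=bot.get_state();print(s['time'],s['eef_pos'],s['joints'])
d=snap('wrist','w1.png'); R=Rn.from_quat(s['tcp_rot']).as_matrix();print(R.round(3))
hsv=cv2.cvtColor(d['img'],cv2.COLOR_RGB2HSV); m=cv2.inRange(hsv,(5,150,90),(18,255,255))
k,l,st,c=cv2.connectedComponentsWithStats(m)
for i in range(1,k):
    if st[i,4]>200: print(st[i],c[i],onz(d,*c[i],.013).round(4))
E
```

```text
2.65 [ 0.47645973 -0.29626042  0.24026931] [-0.66604507  0.4094464   1.50189064  0.00604788  1.2390616   1.48225219]
[[ 0.837 -0.548 -0.003]
 [-0.548 -0.837  0.01 ]
 [-0.008 -0.006 -1.   ]]
[ 379   32   84  106 2949] [422.13021363  83.60495083] [ 0.5181 -0.4372  0.013 ]
[ 303  140   35   97 2125] [321.392 186.08 ] [ 0.4893 -0.309   0.013 ]
[ 436  179   56   86 2091] [463.73792444 222.27642276] [ 0.3771 -0.412   0.013 ]
```

View pics/w1.png

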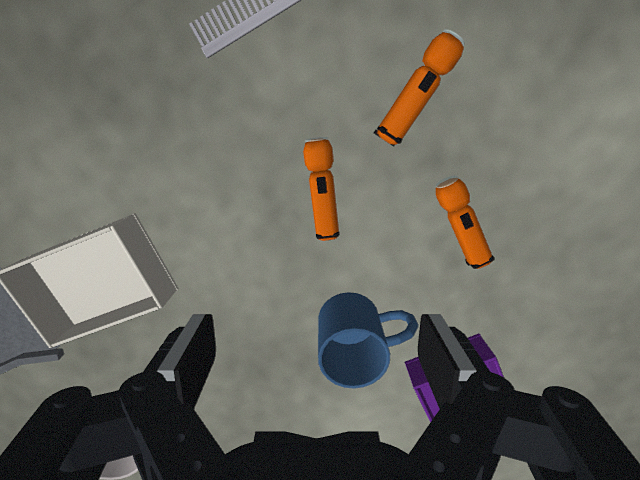

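The wrist view shows the target flashlight at (321,186), head up at (318,140) and tail at (328,239). The mug lies below it at (350,340). I'll get the axis and the mug clearance.

```bash
python3 - <<'E'
from h import *
d=load('w1');s=bot.get_state();R=Rn.from_quat(s['tcp_rot']).as_matrix();p0=s['eef_pos']
h=onz(d,318,140,.014)[:2];t=onz(d,328,238,.010)[:2]
a=(h-t);print('head',h,'tail',t,np.linalg.norm(a),np.degrees(np.arctan2(a[1],a[0])))
a/=np.linalg.norm(a)
tgt=(h-0.050*a); tgt2=t+.052*a
print(tgt,tgt2)
for nm,q,z in [('mugrim far',(347,293),.075),('mugL',(319,312),.075),('mugR',(388,352),.075),('mug bot',(355,386),.075),('handle tip',(416,325),.04),('rimnear2',(354,330),.075)]:
    X=onz(d,*q,z); print(nm,X.round(3),'tool rel',(R.T@(X-np.r_[tgt,0.014])).round(3)*1000)
S=load('side0')
for q in [(362,166),(390,166),(376,160),(376,173)]: print('side mug rim',onz(S,*q,.075).round(3))
E
```

```text
head [ 0.52858016 -0.33051339] tail [ 0.43841991 -0.28442426] 0.10125749181348316 -27.075721844056172
[ 0.48405987 -0.30775501] [ 0.48472101 -0.30809297]
mugrim far [ 0.403 -0.281  0.075] tool rel [-83.  21. -60.]
mugL [ 0.401 -0.248  0.075] tool rel [-103.   -5.  -60.]
mugR [ 0.326 -0.281  0.075] tool rel [-148.   63.  -60.]
mug bot [ 0.308 -0.232  0.075] tool rel [-189.   32.  -60.]
handle tip [ 0.314 -0.315  0.04 ] tool rel [-139.   99.  -25.]
rimnear2 [ 0.366 -0.266  0.075] tool rel [-122.   29.  -60.]
side mug rim [ 0.373 -0.243  0.075]
side mug rim [ 0.302 -0.252  0.075]
side mug rim [ 0.339 -0.277  0.075]
side mug rim [ 0.336 -0.215  0.075]
```

Call:
{"method": "apply_moves", "body": {
  "linear": [
    [0, 0, 0],
    [0.34, 0.28, 0.5],
    [0, 0, 1],
    [0, 0, 1],
    [0, 0, 1]
  ],
  "rotation": [
    [-0.3, 0.4, -6.1],
    [0, 0, 0],
    [0, 0, 0],
    [0, 0, 0],
    [0, 0, 0]
  ],
  "jaw": [0.65, 0.65, 0.65, 0.65, 0.65]
}}

```text
time: 3.32
eef_pos: [0.4827, -0.3077, 0.1494]
tcp_rot: [0.974, -0.227, 0.001, -0.0]
wrist_force: [0.0, 0.5, -0.2]
gripper_width: 0.0555
```

Call:
{"method": "apply_moves", "body": {
  "linear": [
    [0, 0, 1],
    [0, 0, 1],
    [0, 0, 0],
    [0, 0, 0],
    [0, 0, 0]
  ],
  "rotation": [
    [0, 0, 0],
    [0, 0, 0],
    [0, 0, 0],
    [0, 0, 0],
    [0, 0, 0]
  ],
  "jaw": [0.65, 0.65, 0.65, 0.65, 0.65]
}}

```text
time: 3.95
eef_pos: [0.4826, -0.3087, 0.0947]
tcp_rot: [0.974, -0.228, -0.0, -0.001]
wrist_force: [0.3, -0.2, 0.5]
gripper_width: 0.0555
```

```bash
python3 - <<'E'
from h import *
s=bot.get_state();print(s['time'],s['eef_pos'])
d=snap('wrist','w2.png'); R=Rn.from_quat(s['tcp_rot']).as_matrix();print(R.round(3))
hsv=cv2.cvtColor(d['img'],cv2.COLOR_RGB2HSV); m=cv2.inRange(hsv,(5,150,90),(18,255,255))
k,l,st,c=cv2.connectedComponentsWithStats(m)
for i in range(1,k):
    if st[i,4]>200: print(st[i],c[i],onz(d,*c[i],.014).round(4))
E
```

```text
3.95 [ 0.48263053 -0.30869949  0.09470927]
[[ 0.896 -0.443 -0.   ]
 [-0.443 -0.896  0.003]
 [-0.001 -0.002 -1.   ]]
[ 415   28  164  165 8608] [499.1927277  106.03752323] [ 0.5191 -0.4391  0.014 ]
[410 173  32  27 303] [424.60726073 187.37293729] [ 0.4948 -0.3861  0.014 ]
[ 289  179   48  147 5262] [312.43139491 248.15431395] [ 0.4899 -0.3092  0.014 ]
[ 485  263   70  126 4718] [521.55235269 324.77702416] [ 0.3773 -0.412   0.014 ]
```

View pics/w2.png

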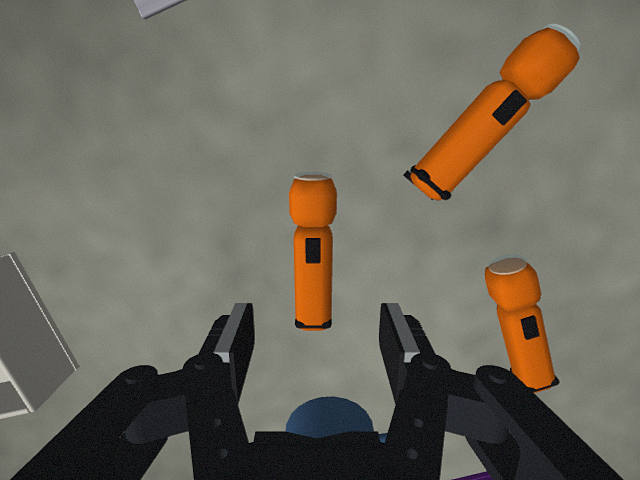

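The flashlight is centred between the jaws at column 313, so I'll go down.

Call:
{"method": "apply_moves", "body": {
  "linear": [
    [0, 0, 1],
    [0, 0, 1],
    [0, 0, 0.9],
    [0, 0, 0],
    [0, 0, 0]
  ],
  "rotation": [
    [0, 0, 0],
    [0, 0, 0],
    [0, 0, 0],
    [0, 0, 0],
    [0, 0, 0]
  ],
  "jaw": [0.65, 0.65, 0.65, 0.65, 0.65]
}}

```text
time: 4.62
eef_pos: [0.4854, -0.3107, 0.0251]
tcp_rot: [0.974, -0.227, 0.003, 0.001]
wrist_force: [-0.0, -0.8, 0.5]
gripper_width: 0.0554
```

Call:
{"method": "apply_moves", "body": {
  "linear": [
    [-0.2, 0, 0.3],
    [0, 0, 0.12],
    [0, 0, 0],
    [0, 0, 0],
    [0, 0, 0]
  ],
  "rotation": [
    [-0.3, 0.2, 0],
    [0, 0, 0],
    [0, 0, 0],
    [0, 0, 0],
    [0, 0, 0]
  ],
  "jaw": [0.65, 0.65, 0.65, 0.1, 0.1],
  "squeeze": 30
}}

```text
time: 5.25
eef_pos: [0.4816, -0.309, 0.0162]
tcp_rot: [0.974, -0.227, 0.006, 0.004]
wrist_force: [-1.6, 1.9, 4.8]
gripper_width: 0.0233
```

Call:
{"method": "apply_moves", "body": {
  "linear": [
    [0, 0, 0],
    [0, 0, 0],
    [0, 0, -0.3],
    [0, 0, -1],
    [0, 0, -1]
  ],
  "rotation": [
    [0, 0, 0],
    [0, 0, 0],
    [0, 0, 0],
    [0, 0, 0],
    [0, 0, 0]
  ],
  "jaw": [0.1, 0.1, 0.1, 0.1, 0.1]
}}

```text
time: 5.88
eef_pos: [0.4802, -0.3077, 0.0743]
tcp_rot: [0.974, -0.227, 0.004, 0.004]
wrist_force: [-0.3, -0.8, -0.4]
gripper_width: 0.0234
```

Call:
{"method": "apply_moves", "body": {
  "linear": [
    [0, 0, -1],
    [0, 0, -1],
    [0, 0, -1],
    [0, 0, -1],
    [0, 0, 0]
  ],
  "rotation": [
    [0, 0, 0],
    [0, 0, 0],
    [0, 0, 0],
    [0, 0, 0],
    [0, 0, 0]
  ],
  "jaw": [0.1, 0.1, 0.1, 0.1, 0.1]
}}

```text
time: 6.5
eef_pos: [0.4797, -0.307, 0.1815]
tcp_rot: [0.974, -0.227, 0.006, 0.005]
wrist_force: [-0.3, -0.6, -2.3]
gripper_width: 0.023
```

```bash
python3 - <<'E'
from h import *
s=bot.get_state();print(s['time'],s['eef_pos'],s['gripper_width'],s['wrist_force'],Rn.from_quat(s['tcp_rot']).as_matrix().round(3))
snap('wrist','w3.png')
E
```

```text
6.5 [ 0.47967955 -0.30696248  0.18150356] 0.022990993052825717 [-0.33540325 -0.55507568 -2.33447584] [[ 0.897 -0.443  0.01 ]
 [-0.443 -0.897 -0.012]
 [ 0.014  0.006 -1.   ]]
```

View pics/w3.png

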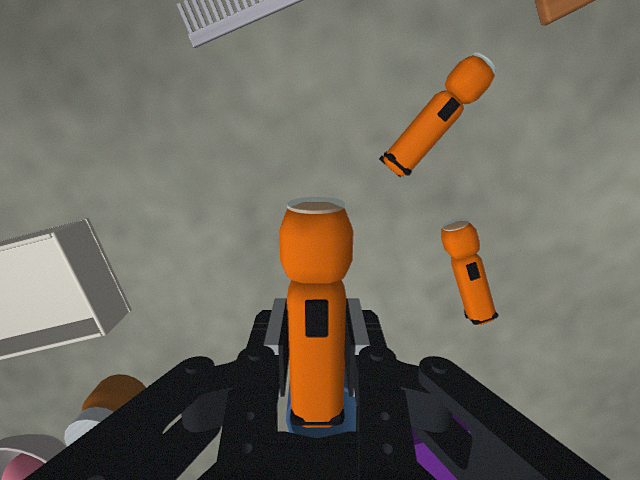

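Call:
{"method": "apply_moves", "body": {
  "linear": [
    [-0.22, -0.94, 0],
    [-0.22, -0.94, 0],
    [-0.22, -0.94, 0],
    [-0.22, -0.94, 0],
    [-0.22, -0.94, 0]
  ],
  "rotation": [
    [0.3, -0.8, 0],
    [0, 0, 0],
    [0, 0, 0],
    [0, 0, 0],
    [0, 0, 0]
  ],
  "jaw": [0.1, 0.1, 0.1, 0.1, 0.1]
}}

```text
time: 7.18
eef_pos: [0.5046, -0.1858, 0.1753]
tcp_rot: [0.973, -0.229, -0.004, -0.001]
wrist_force: [1.0, -0.4, -1.6]
gripper_width: 0.0232
```

Call:
{"method": "apply_moves", "body": {
  "linear": [
    [-0.22, -0.94, 0],
    [-0.22, -0.94, 0],
    [-0.22, -0.94, 0],
    [-0.22, -0.94, 0],
    [-0.22, -0.94, 0]
  ],
  "rotation": [
    [0, 0, 0],
    [0, 0, 0],
    [0, 0, 0],
    [0, 0, 0],
    [0, 0, 0]
  ],
  "jaw": [0.1, 0.1, 0.1, 0.1, 0.1]
}}

```text
time: 7.8
eef_pos: [0.5299, -0.0634, 0.1703]
tcp_rot: [0.973, -0.229, -0.009, -0.002]
wrist_force: [0.6, -0.2, -0.8]
gripper_width: 0.0235
```

Call:
{"method": "apply_moves", "body": {
  "linear": [
    [0, 0, 0],
    [0, 0, 0],
    [0, 0, 0],
    [0, 0, 0],
    [0, 0, 0]
  ],
  "rotation": [
    [0, 0, -10.5],
    [0, 0, -10.5],
    [0, 0, -10.5],
    [0, 0, -10.5],
    [0, 0, -10.5]
  ],
  "jaw": [0.1, 0.1, 0.1, 0.1, 0.1]
}}

```text
time: 8.43
eef_pos: [0.5269, -0.0606, 0.1649]
tcp_rot: [0.972, 0.236, -0.011, -0.008]
wrist_force: [0.9, -0.2, -1.3]
gripper_width: 0.0232
```

Call:
{"method": "apply_moves", "body": {
  "linear": [
    [0, 0, 0],
    [0, 0, 0],
    [0, 0, 0],
    [0, 0, 0],
    [0, 0, 0]
  ],
  "rotation": [
    [0, 0, -10.5],
    [0, 0, -10.5],
    [0, 0, -10.5],
    [0, 0, -10.5],
    [0, 0, -10.5]
  ],
  "jaw": [0.1, 0.1, 0.1, 0.1, 0.1]
}}

```text
time: 9.05
eef_pos: [0.5236, -0.0599, 0.1595]
tcp_rot: [0.76, 0.65, -0.009, -0.015]
wrist_force: [0.8, 0.2, -0.9]
gripper_width: 0.0235
```

```bash
python3 - <<'E'
from h import *
s=bot.get_state();print(s['time'],s['eef_pos'],s['gripper_width'],s['joints'],s['wrist_force'],Rn.from_quat(s['tcp_rot']).as_matrix().round(3))
snap('wrist','w4.png')
E
```

```text
9.05 [ 0.52361465 -0.05993313  0.15951495] 0.02346618100175165 [-0.22929652  0.47360737  1.65729459  0.00373678  1.04676066 -0.07495461] [ 0.79296473  0.20076645 -0.93313053] [[ 0.156  0.987 -0.034]
 [ 0.988 -0.155  0.011]
 [ 0.006 -0.036 -0.999]]
```

View pics/w4.png

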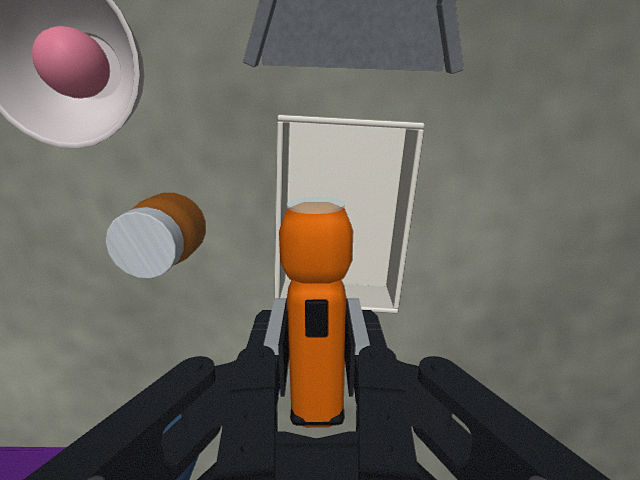

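The view shows the flashlight held. The tote rim corners are near (279,116), (424,124) and (398,311), with the ramp foot line at row ~68 running (258,66)–(450,71).

```bash
python3 - <<'E'
from h import *
d=load('w4');s=bot.get_state();R=Rn.from_quat(s['tcp_rot']).as_matrix();p=s['eef_pos']
A=[onz(d,u,v,.045)[:2] for u,v in [(277,115),(424,124),(399,312)]]
print(np.round(A,4).tolist(), np.linalg.norm(A[0]-A[1]),np.linalg.norm(A[1]-A[2]))
c=(A[0]+A[2])/2; a=A[1]-A[2]; yaw=np.degrees(np.arctan2(a[1],a[0])); b=A[0]-A[1]; print('c',c,'yaw',yaw,np.degrees(np.arctan2(b[1],b[0]))-90)
F=[onz(d,u,v,0)[:2] for u,v in [(258,67),(450,71)]]; print('foot',F)
b=F[0]-F[1]; print(np.degrees(np.arctan2(b[1],b[0]))-90, np.mean(F,0), np.linalg.norm(b))
print('lvl rotvec',np.degrees(np.cross([0,0,1],R.T@[0,0,-1.])))
E
```

```text
[[0.5078, 0.0308], [0.601, 0.0106], [0.5738, -0.1244]] 0.09538331547687615 0.13770122484698702
c [ 0.54078334 -0.04680631] yaw 78.61182637231954 77.74280870764866
foot [array([0.49405771, 0.06742386]), array([0.63262813, 0.04230287])]
79.72462773764912 [0.56334292 0.05486336] 0.14082906201536266
lvl rotvec [-2.06312185 -0.35735415  0.        ]
```

Call:
{"method": "apply_moves", "body": {
  "linear": [
    [0, 0, 0],
    [0.52, 0.57, 0],
    [0, 0, 1],
    [0, 0, 0],
    [0, 0, 0]
  ],
  "rotation": [
    [-2.0, -0.4, 2.4],
    [0, 0, 0],
    [0, 0, 0],
    [0, 0, 0],
    [0, 0, 0]
  ],
  "jaw": [0.1, 0.1, 0.1, 0.1, 0.1]
}}

```text
time: 9.72
eef_pos: [0.5409, -0.0486, 0.1319]
tcp_rot: [0.774, 0.634, -0.002, -0.001]
wrist_force: [-0.4, 0.1, -0.4]
gripper_width: 0.0233
```

```bash
python3 - <<'E'
from h import *
s=bot.get_state();R=Rn.from_quat(s['tcp_rot']).as_matrix();print(s['time'],s['eef_pos'],s['gripper_width'],R.round(3))
print('lvl rotvec',np.degrees(np.cross([0,0,1],R.T@[0,0,-1.])),'yaw',np.degrees(np.arctan2(R[1,0],R[0,0])))
print('to go',R.T@(np.array([.540,-.050,s['eef_pos'][2]])-s['eef_pos'])/.025)
E
```

```text
9.725 [ 0.5409306  -0.04862516  0.13192666] 0.023266797408607806 [[ 0.197  0.98  -0.004]
 [ 0.98  -0.197 -0.001]
 [-0.001 -0.004 -1.   ]]
lvl rotvec [-0.22762522  0.07600599  0.        ] yaw 78.6183346323432
to go [-0.06125792 -0.02563873  0.00018312]
```

Call:
{"method": "apply_moves", "body": {
  "linear": [
    [-0.06, -0.03, 0.9],
    [0, 0, 0.9],
    [0, 0, 0.9],
    [0, 0, 0.8],
    [0, 0, 0]
  ],
  "rotation": [
    [-0.2, 0, 0],
    [0, 0, 0],
    [0, 0, 0],
    [0, 0, 0],
    [0, 0, 0]
  ],
  "jaw": [0.1, 0.1, 0.1, 0.1, 0.1]
}}

```text
time: 10.35
eef_pos: [0.5434, -0.0506, 0.046]
tcp_rot: [0.775, 0.632, 0.001, 0.002]
wrist_force: [0.1, 0.5, -1.2]
gripper_width: 0.0238
```

```bash
python3 - <<'E'
from h import *
s=bot.get_state();R=Rn.from_quat(s['tcp_rot']).as_matrix();print(s['time'],s['eef_pos'],s['gripper_width'],s['wrist_force'],R.round(3))
print('lvl rotvec',np.degrees(np.cross([0,0,1],R.T@[0,0,-1.])),'yaw',np.degrees(np.arctan2(R[1,0],R[0,0])))
print('to go',R.T@(np.array([.540,-.050,.021])-s['eef_pos'])/.025)
snap('wrist','w5.png')
E
```

```text
10.35 [ 0.54337533 -0.05056582  0.04603404] 0.02376537358420524 [ 0.08942034  0.45551899 -1.17923407] [[ 0.201  0.98   0.005]
 [ 0.98  -0.201 -0.002]
 [-0.001  0.005 -1.   ]]
lvl rotvec [ 0.3150538   0.06611322 -0.        ] yaw 78.42305618819482
to go [-0.00376726 -0.14231278  1.00059928]
```

View pics/w5.png

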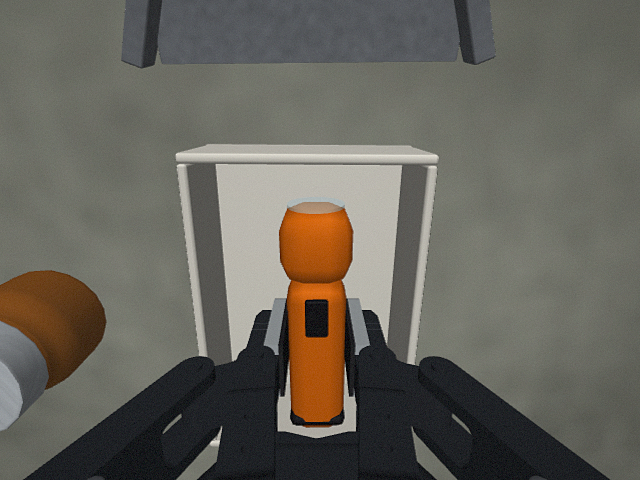

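Call:
{"method": "apply_moves", "body": {
  "linear": [
    [0, -0.14, 0.5],
    [0, 0, 0.3],
    [0, 0, 0],
    [0, 0, 0],
    [0, 0, 0]
  ],
  "rotation": [
    [0.3, 0, 0],
    [0, 0, 0],
    [0, 0, 0],
    [0, 0, 0],
    [0, 0, 0]
  ],
  "jaw": [0.1, 0.1, 0.1, 0.1, 0.1]
}}

```text
time: 11.02
eef_pos: [0.5418, -0.0502, 0.0278]
tcp_rot: [0.775, 0.632, 0.001, 0.002]
wrist_force: [0.2, -0.6, -1.3]
gripper_width: 0.0234
```

Call:
{"method": "apply_moves", "body": {
  "linear": [
    [0, 0, 0.2],
    [0, 0, 0.05],
    [0, 0, 0],
    [0, 0, 0],
    [0, 0, 0]
  ],
  "rotation": [
    [0, 0, 0],
    [0, 0, 0],
    [0, 0, 0],
    [0, 0, 0],
    [0, 0, 0]
  ],
  "jaw": [0.1, 0.1, 0.1, 0.1, 0.1]
}}

```text
time: 11.65
eef_pos: [0.5419, -0.0503, 0.0214]
tcp_rot: [0.775, 0.632, 0.001, 0.002]
wrist_force: [-0.6, -0.4, -1.1]
gripper_width: 0.0236
```

Call:
{"method": "apply_moves", "body": {
  "linear": [
    [0, 0, 0],
    [0, 0, 0],
    [0, 0, 0],
    [0, 0, -0.4],
    [0, 0, -0.8]
  ],
  "rotation": [
    [0, 0, 0],
    [0, 0, 0],
    [0, 0, 0],
    [0, 0, 0],
    [0, 0, 0]
  ],
  "jaw": [0.5, 0.5, 0.5, 0.5, 0.5]
}}

```text
time: 12.28
eef_pos: [0.5412, -0.0501, 0.0519]
tcp_rot: [0.775, 0.632, 0.001, 0.002]
wrist_force: [0.7, -0.4, 0.3]
gripper_width: 0.0425
```

Call:
{"method": "apply_moves", "body": {
  "linear": [
    [0, 0, -0.9],
    [0, 0, -0.9],
    [0, 0, -0.9],
    [0, 0, 0],
    [0, 0, 0]
  ],
  "rotation": [
    [0, 0, 0],
    [0, 0, 0],
    [0, 0, 0],
    [0, 0, 0],
    [0, 0, 0]
  ],
  "jaw": [0.5, 0.5, 0.5, 0.5, 0.5]
}}

```text
time: 12.9
eef_pos: [0.5415, -0.05, 0.1251]
tcp_rot: [0.775, 0.632, 0.002, 0.003]
wrist_force: [-0.7, -0.4, -0.9]
gripper_width: 0.0427
```

```bash
python3 - <<'E'
from h import *
s=bot.get_state();R=Rn.from_quat(s['tcp_rot']).as_matrix();print(s['time'],s['eef_pos'],s['gripper_width'],s['wrist_force'],R.round(3))
snap('wrist','w6.png')
E
```

```text
12.9 [ 0.54145583 -0.04999471  0.12513948] 0.042709487311275884 [-0.68740909 -0.37197883 -0.90658018] [[ 0.201  0.98   0.006]
 [ 0.98  -0.201 -0.002]
 [-0.001  0.007 -1.   ]]
```

View pics/w6.png

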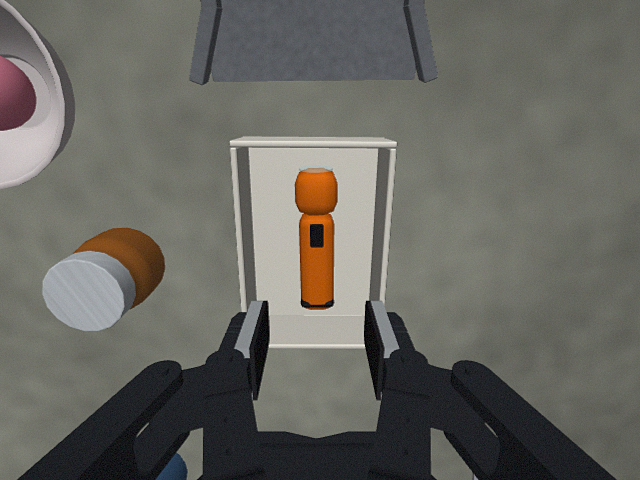

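The flashlight lies in the tote at (316,240), released, and the tote is still before the ramp foot at row ~80. I'll measure tote against ramp, and the lip.

```bash
cat >> h.py <<'E'
def rampframe(foot,yawdeg):
    y=np.radians(yawdeg); xh=np.array([np.cos(y),np.sin(y),0]); Y=np.array([-np.sin(y),np.cos(y),0])
    X=xh*np.cos(.21)+np.array([0,0,np.sin(.21)]); Z=np.cross(X,Y)
    return np.array(foot),np.stack([X,Y,Z],1)
def onramp(d,u,v,fr,h=0):
    o,r=ray(d,u,v); f,B=fr; a=B.T@(o-f); b=B.T@r; return a+b*(h-a[2])/b[2]
E
python3 - <<'E'
from h import *
d=load('w6')
A=np.array([onz(d,u,v,.045)[:2] for u,v in [(231,141),(396,145),(383,347),(243,347)]])
print(A.round(4).tolist())
c=A.mean(0);a=A[0]+A[1]-A[2]-A[3];b=A[0]-A[1];print('tote c',c,'yaw',np.degrees(np.arctan2(a[1],a[0])),'front',np.degrees(np.arctan2(b[1],b[0]))-90,np.linalg.norm(b),np.linalg.norm(a)/2)
F=np.array([onz(d,u,v,0)[:2] for u,v in [(210,81),(418,80)]]);b=F[0]-F[1]
fy=np.degrees(np.arctan2(b[1],b[0]))-90;f=np.r_[F.mean(0),0];print('foot',f,fy,np.linalg.norm(b))
t=np.array([onz(d,u,v,.016)[:2] for u,v in [(317,170),(317,308)]]);print('torch ends',t)
fr=rampframe(f,fy); print('tote in ramp',(fr[1].T@(np.r_[c,0]-f)).round(4))
S=load('side0');C=load('scene0')
s2=lambda x,y:(160+x/3,190+y/3)
c3=lambda x,y:(280+x/4,200+y/4)
print('lip side top edge',[onramp(S,*s2(*p),fr,.006).round(4) for p in [(196,265),(328,296)]])
print('lip scene far edge',[onramp(C,*c3(*p),fr,.006).round(4) for p in [(403,168),(492,240)]])
print('lip scene near edge',[onramp(C,*c3(*p),fr,.0).round(4) for p in [(377,185),(462,262)]])
# kerb lines (tops) side
print('kerb side far ends',[onramp(S,*s2(*p),fr,.013).round(4) for p in [(76,368),(216,450)]])
E
```

```text
[[0.509, 0.0304], [0.6006, 0.0094], [0.5742, -0.1242], [0.4789, -0.1042]]
tote c [ 0.54066978 -0.04713279] yaw 78.09253983288632 front 77.0524920612553 0.094028062642731 0.13701880722917828
foot [0.56244143 0.05564664 0.        ] 78.70048704834744 0.13614006896693157
torch ends [[ 0.55299676  0.00065706]
 [ 0.53226238 -0.10084446]]
tote in ramp [-0.1027  0.0012  0.0219]
lip side top edge [array([ 0.1106, -0.0448,  0.006 ]), array([0.1078, 0.0539, 0.006 ])]
lip scene far edge [array([0.1018, 0.049 , 0.006 ]), array([ 0.1028, -0.0504,  0.006 ])]
lip scene near edge [array([0.0809, 0.0523, 0.    ]), array([ 0.0781, -0.0491, -0.    ])]
kerb side far ends [array([ 0.248 , -0.0523,  0.013 ]), array([0.2816, 0.0613, 0.013 ])]
```

Call:
{"method": "apply_moves", "body": {
  "linear": [
    [-0.9, 0, 0],
    [-0.9, 0, 0],
    [-0.9, 0, 0],
    [-0.9, 0, 0],
    [-0.9, 0, 0]
  ],
  "rotation": [
    [0.3, 0, 0],
    [0, 0, 0],
    [0, 0, 0],
    [0, 0, 0],
    [0, 0, 0]
  ],
  "jaw": [0.5, 0.5, 0, 0, 0]
}}

```text
time: 13.58
eef_pos: [0.5166, -0.1614, 0.1214]
tcp_rot: [0.774, 0.633, -0.002, -0.002]
wrist_force: [0.4, 0.5, 0.8]
gripper_width: 0.0002
```

Call:
{"method": "apply_moves", "body": {
  "linear": [
    [0, 0, 0],
    [0, 0, 0],
    [0, 0, 0],
    [0, 0, 0],
    [0, 0, 0]
  ],
  "rotation": [
    [0, 10, 0],
    [0, 10, 0],
    [0, 0, 0],
    [0, 0, 0],
    [0, 0, 0]
  ],
  "jaw": [0, 0, 0, 0, 0]
}}

```text
time: 14.2
eef_pos: [0.5154, -0.1613, 0.1188]
tcp_rot: [0.763, 0.623, 0.134, -0.115]
wrist_force: [-0.1, -0.7, -0.5]
gripper_width: 0.0
```

```bash
cat >> h.py <<'E'
U=np.array([np.cos(np.radians(78.5)),np.sin(np.radians(78.5)),0])
def togo(P,yaw=78.5,th=20):
    s=bot.get_state();R=Rn.from_quat(s['tcp_rot']).as_matrix()
    y=np.radians(yaw); x=np.array([np.cos(y),np.sin(y),0]);z=np.array([0,0,-1.]);t=np.radians(th)
    Y=np.cross(z,x); xt=x*np.cos(t)-z*np.sin(t); zt=z*np.cos(t)+x*np.sin(t)
    Rt=np.stack([xt,Y,zt],1)
    print('t',s['time'],'pos',s['eef_pos'].round(4),'F',s['wrist_force'].round(2),'jaw',round(s['gripper_width'],4))
    print(' lin units',(R.T@(np.array(P)-s['eef_pos'])/.025).round(2),'rot',np.degrees(Rn.from_matrix(R.T@Rt).as_rotvec()).round(2))
    print(' 25mm along U=',(R.T@U).round(3),' up=',(R.T@[0,0,1]).round(3))
E
python3 - <<'E'
from h import *
togo([.5178,-.1589,.0266])
snap('wrist','w7.png')
E
```

```text
t 14.2 pos [ 0.5154 -0.1613  0.1188] F [-0.14 -0.72 -0.52] jaw 0.0
 lin units [-1.17  0.11  3.5 ] rot [-0.48 -0.28 -0.13]
 25mm along U= [0.938 0.001 0.347]  up= [ 0.347 -0.009 -0.938]
```

View pics/w7.png

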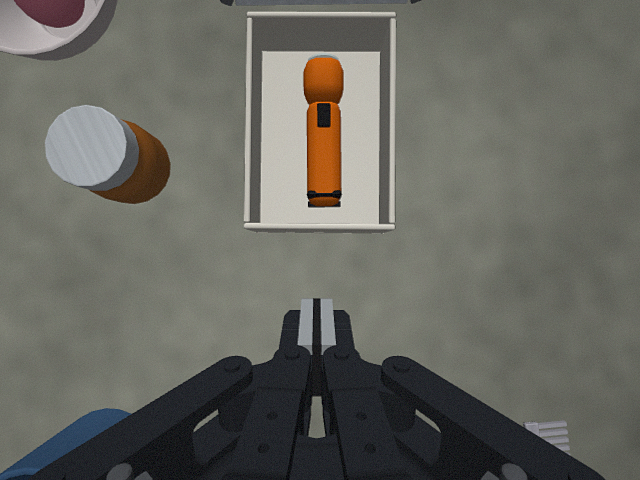

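The closed fingertips stand behind the tote's rear wall, in line with its middle. Going down.

Call:
{"method": "apply_moves", "body": {
  "linear": [
    [-0.29, 0.03, 0.88],
    [-0.29, 0.03, 0.88],
    [-0.29, 0.03, 0.88],
    [-0.29, 0.03, 0.8],
    [0, 0, 0]
  ],
  "rotation": [
    [-0.5, -0.3, 0],
    [0, 0, 0],
    [0, 0, 0],
    [0, 0, 0],
    [0, 0, 0]
  ],
  "jaw": [0, 0, 0, 0, 0]
}}

```text
time: 14.88
eef_pos: [0.5202, -0.1559, 0.0273]
tcp_rot: [0.761, 0.626, 0.132, -0.107]
wrist_force: [0.5, -0.3, 0.5]
gripper_width: 0.0002
```

```bash
python3 - <<'E'
from h import *
togo([.5178,-.1589,.0266])
E
```

```text
t 14.875 pos [ 0.5202 -0.1559  0.0273] F [ 0.45 -0.3   0.45] jaw 0.0002
 lin units [-0.14 -0.07 -0.02] rot [-0.    0.43  0.35]
 25mm along U= [0.942 0.006 0.335]  up= [ 0.335  0.002 -0.942]
```

Call:
{"method": "apply_moves", "body": {
  "linear": [
    [0.19, -0.07, 0.07],
    [0.19, 0, 0.07],
    [0.19, 0, 0.07],
    [0.1, 0, 0.03],
    [0.1, 0, 0.03]
  ],
  "rotation": [
    [0, 0.4, 0.3],
    [0, 0, 0],
    [0, 0, 0],
    [0, 0, 0],
    [0, 0, 0]
  ],
  "jaw": [0, 0, 0, 0, 0]
}}

```text
time: 15.5
eef_pos: [0.5237, -0.1338, 0.0303]
tcp_rot: [0.762, 0.624, 0.135, -0.108]
wrist_force: [0.1, -0.1, 0.7]
gripper_width: 0.0006
```

Call:
{"method": "apply_moves", "body": {
  "linear": [
    [0.1, 0, 0.03],
    [0.1, 0, 0.03],
    [0.1, 0, 0.03],
    [0.1, 0, 0.03],
    [0.1, 0, 0.03]
  ],
  "rotation": [
    [0, 0, 0],
    [0, 0, 0],
    [0, 0, 0],
    [0, 0, 0],
    [0, 0, 0]
  ],
  "jaw": [0, 0, 0, 0, 0]
}}

```text
time: 16.12
eef_pos: [0.5266, -0.1207, 0.0309]
tcp_rot: [0.762, 0.624, 0.135, -0.108]
wrist_force: [-0.6, -1.2, -1.6]
gripper_width: -0.0004
```

```bash
python3 - <<'E'
from h import *
togo([.5178,-.1589,.0266])
s=bot.get_state()['eef_pos']; w=s[:2]-[.5266,-.1157]; print('along',w@U[:2],'left',U[0]*w[1]-U[1]*w[0])
snap('wrist','w8.png'); snap('side','s8.png')
E
```

```text
t 16.125 pos [ 0.5266 -0.1207  0.0309] F [-0.6  -1.21 -1.59] jaw -0.0004
 lin units [-1.53 -0.04 -0.37] rot [0.16 0.14 0.16]
 25mm along U= [0.941 0.002 0.34 ]  up= [ 0.34   0.004 -0.941]
along -0.004909651890613634 left -0.0009587752069113749
```

View pics/w8.png

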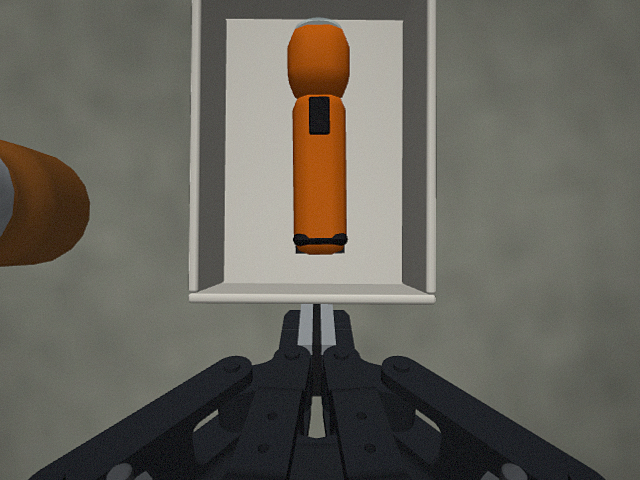

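View pics/s8.png

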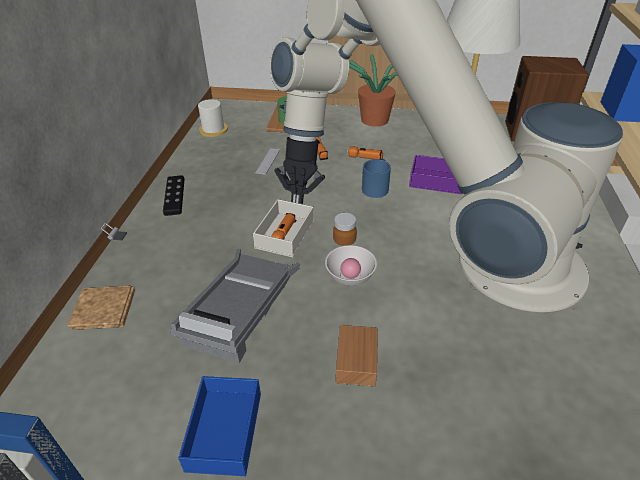

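Call:
{"method": "apply_moves", "body": {
  "linear": [
    [-0.14, 0, 0.17],
    [0.2, -0.02, 0.08],
    [0.2, 0, 0.07],
    [0.2, 0, 0.07],
    [0.2, 0, 0.07]
  ],
  "rotation": [
    [0, 0, 0],
    [0, 0, 0],
    [0, 0, 0],
    [0, 0, 0],
    [0, 0, 0]
  ],
  "jaw": [0, 0, 0, 0, 0]
}}

```text
time: 16.85
eef_pos: [0.5301, -0.1005, 0.0253]
tcp_rot: [0.762, 0.624, 0.135, -0.108]
wrist_force: [-0.6, -1.9, -1.8]
gripper_width: 0.0001
```

```bash
cat >> h.py <<'E'
def where():
    st=bot.get_state(); s=st['eef_pos']; w=s[:2]-[.5266,-.1157]; print('along',(w@U[:2]).round(4),'left',(U[0]*w[1]-U[1]*w[0]).round(4),'z',s[2].round(4),'Falong',(st['wrist_force']@U).round(2),'Fz',st['wrist_force'][2].round(2))
E
python3 - <<'E'
from h import *
togo([.5178,-.1589,.0266]);where()
E
```

```text
t 16.85 pos [ 0.5301 -0.1005  0.0253] F [-0.63 -1.9  -1.76] jaw 0.0001
 lin units [-2.23 -0.02 -0.86] rot [0.17 0.14 0.15]
 25mm along U= [0.941 0.001 0.34 ]  up= [ 0.34   0.004 -0.941]
along 0.0156 left -0.0004 z 0.0253 Falong -1.99 Fz -1.76
```

Call:
{"method": "apply_moves", "body": {
  "linear": [
    [0.19, 0, 0.07],
    [0.19, 0, 0.07],
    [0.19, 0, 0.08],
    [0.19, 0, 0.08],
    [0.19, 0, 0.08]
  ],
  "rotation": [
    [0.2, 0, 0.1],
    [0, 2, 0],
    [0, 2, 0],
    [0, 2, 0],
    [0, 0, 0]
  ],
  "jaw": [0, 0, 0, 0, 0]
}}

```text
time: 17.48
eef_pos: [0.5357, -0.0739, 0.0255]
tcp_rot: [0.754, 0.616, 0.176, -0.144]
wrist_force: [-0.5, -2.1, -1.4]
gripper_width: 0.0004
```

```bash
python3 - <<'E'
from h import *
togo([.5178,-.1589,.0266],th=26);where()
E
```

```text
t 17.475 pos [ 0.5357 -0.0739  0.0255] F [-0.53 -2.09 -1.43] jaw 0.0004
 lin units [-3.1  -0.03 -1.58] rot [-0.02 -0.31  0.03]
 25mm along U= [0.896 0.001 0.443]  up= [ 0.443 -0.    -0.896]
along 0.0428 left -0.0006 z 0.0255 Falong -2.16 Fz -1.43
```

Call:
{"method": "apply_moves", "body": {
  "linear": [
    [0.2, 0, 0.1],
    [0.2, 0, 0.1],
    [0.2, 0, 0.1],
    [0.2, 0, 0.1],
    [0.2, 0, 0.1]
  ],
  "rotation": [
    [0, 0, 0],
    [0, 0, 0],
    [0, 0, 0],
    [0, 0, 0],
    [0, 0, 0]
  ],
  "jaw": [0, 0, 0, 0, 0]
}}

```text
time: 18.1
eef_pos: [0.5415, -0.0442, 0.0255]
tcp_rot: [0.754, 0.617, 0.176, -0.144]
wrist_force: [0.5, -1.4, -1.7]
gripper_width: -0.0001
```

```bash
python3 - <<'E'
from h import *
togo([.5178,-.1589,.0266],th=26);where();snap('wrist','w9.png'); snap('side','s9.png')
d=load('s9');cv2.imwrite('pics/s9c.png',cv2.resize(d['img'][170:370,150:360,::-1],None,fx=3,fy=3))
E
```

```text
t 18.1 pos [ 0.5415 -0.0442  0.0255] F [ 0.49 -1.43 -1.7 ] jaw -0.0001
 lin units [-4.18 -0.02 -2.11] rot [-0.04 -0.28  0.05]
 25mm along U= [0.897 0.001 0.443]  up= [ 0.443 -0.    -0.897]
along 0.073 left -0.0004 z 0.0255 Falong -1.3 Fz -1.7
```

View pics/w9.png

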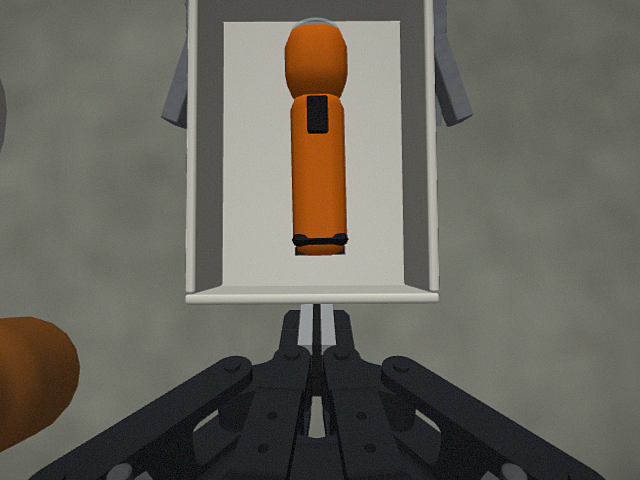

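View pics/s9c.png

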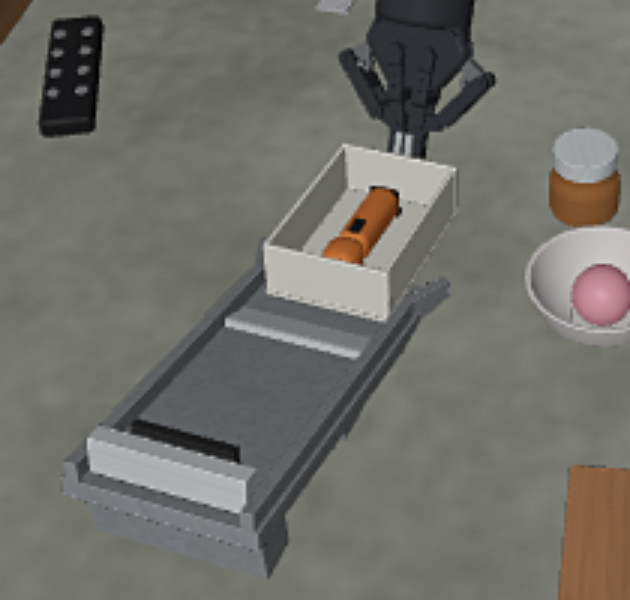

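Call:
{"method": "apply_moves", "body": {
  "linear": [
    [0.2, 0, 0.1],
    [0.2, 0, 0.1],
    [0.2, 0, 0.1],
    [0.2, 0, 0.1],
    [0.2, 0, 0.1]
  ],
  "rotation": [
    [0, 0, 0],
    [0, 0, 0],
    [0, 0, 0],
    [0, 0, 0],
    [0, 0, 0]
  ],
  "jaw": [0, 0, 0, 0, 0]
}}

```text
time: 18.82
eef_pos: [0.5476, -0.0154, 0.0255]
tcp_rot: [0.754, 0.617, 0.176, -0.144]
wrist_force: [-0.9, -3.7, -0.3]
gripper_width: 0.0
```

Call:
{"method": "apply_moves", "body": {
  "linear": [
    [0.2, 0, 0.1],
    [0.2, 0, 0.1],
    [0.2, 0, 0.1],
    [0.2, 0, 0.1],
    [0.2, 0, 0.1]
  ],
  "rotation": [
    [0, 0, 0],
    [0, 0, 0],
    [0, 0, 0],
    [0, 0, 0],
    [0, 0, 0]
  ],
  "jaw": [0, 0, 0, 0, 0]
}}

```text
time: 19.45
eef_pos: [0.5533, 0.0142, 0.0252]
tcp_rot: [0.754, 0.617, 0.176, -0.144]
wrist_force: [-0.2, -2.8, -1.7]
gripper_width: 0.0005
```

```bash
python3 - <<'E'
from h import *
togo([.5178,-.1589,.0266],th=26);where();snap('wrist','w10.png')
E
```

```text
t 19.45 pos [0.5533 0.0142 0.0252] F [-0.24 -2.83 -1.71] jaw 0.0005
 lin units [-6.31 -0.02 -3.18] rot [-0.05 -0.28  0.05]
 25mm along U= [0.897 0.001 0.443]  up= [ 0.443 -0.    -0.897]
along 0.1326 left -0.0002 z 0.0252 Falong -2.82 Fz -1.71
```

View pics/w10.png

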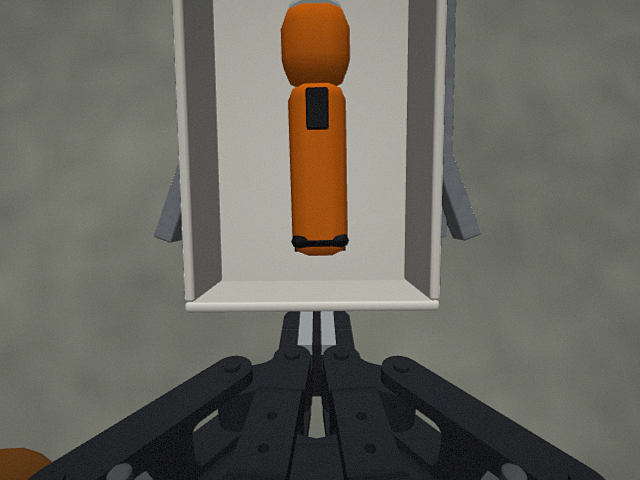

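Call:
{"method": "apply_moves", "body": {
  "linear": [
    [0.2, 0, 0.1],
    [0.2, 0, 0.1],
    [0.2, 0, 0.1],
    [0.2, 0, 0.1],
    [0.2, 0, 0.09]
  ],
  "rotation": [
    [0, 0, 0],
    [0, 0, 0],
    [0, 0, 0],
    [0, 0, 0],
    [0, 0, 0]
  ],
  "jaw": [0, 0, 0, 0, 0]
}}

```text
time: 20.12
eef_pos: [0.5593, 0.0435, 0.0254]
tcp_rot: [0.754, 0.617, 0.176, -0.144]
wrist_force: [-1.2, -4.7, 2.1]
gripper_width: 0.0002
```

Call:
{"method": "apply_moves", "body": {
  "linear": [
    [0.2, 0, 0.05],
    [0.2, 0, 0.05],
    [0.2, 0, 0.05],
    [0.2, 0, 0.05],
    [0.2, 0, 0.05]
  ],
  "rotation": [
    [0, 0, 0],
    [0, 0, 0],
    [0, 0, 0],
    [0, 0, 0],
    [0, 0, 0]
  ],
  "jaw": [0, 0, 0, 0, 0]
}}

```text
time: 20.75
eef_pos: [0.5646, 0.07, 0.0313]
tcp_rot: [0.754, 0.617, 0.176, -0.144]
wrist_force: [-0.5, -3.8, 0.2]
gripper_width: -0.0002
```

```bash
python3 - <<'E'
from h import *
togo([.5178,-.1589,.0266],th=26);where();snap('wrist','w11.png');snap('side','s11.png')
d=load('s11');cv2.imwrite('pics/s11c.png',cv2.resize(d['img'][190:370,150:350,::-1],None,fx=4,fy=3.3))
E
```

```text
t 20.75 pos [0.5646 0.07   0.0313] F [-0.47 -3.82  0.2 ] jaw -0.0002
 lin units [-8.46 -0.02 -3.97] rot [-0.03 -0.28  0.05]
 25mm along U= [0.897 0.001 0.443]  up= [ 0.443 -0.    -0.897]
along 0.1895 left -0.0003 z 0.0313 Falong -3.84 Fz 0.2
```

View pics/w11.png

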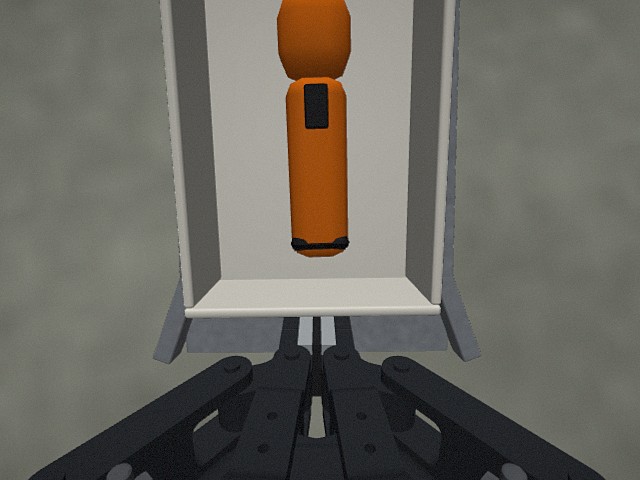

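View pics/s11c.png

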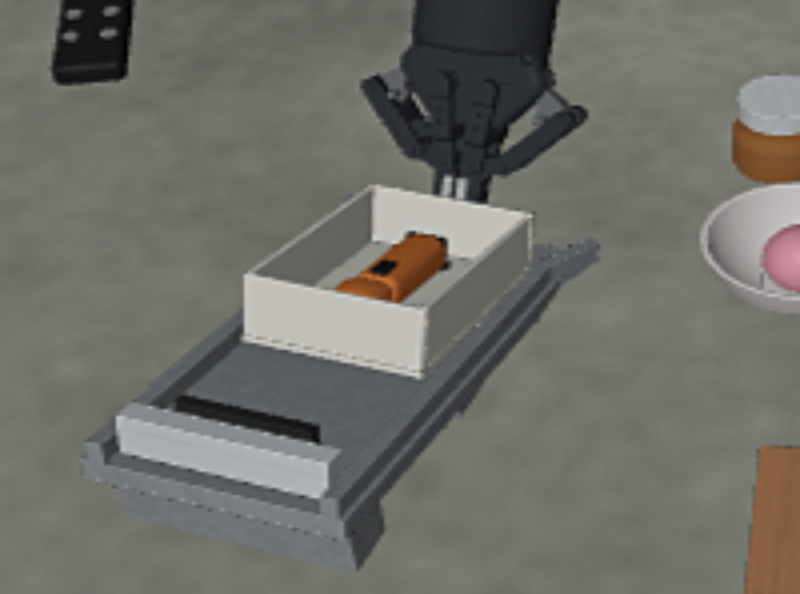

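Call:
{"method": "apply_moves", "body": {
  "linear": [
    [0.18, 0, 0.045],
    [0.18, 0, 0.045],
    [0.18, 0, 0.045],
    [0.18, 0, 0.045],
    [0.18, 0, 0.045]
  ],
  "rotation": [
    [0, 0, 0],
    [0, 0, 0],
    [0, 0, 0],
    [0, 0, 0],
    [0, 0, 0]
  ],
  "jaw": [0, 0, 0, 0, 0]
}}

```text
time: 21.48
eef_pos: [0.5696, 0.0932, 0.0367]
tcp_rot: [0.754, 0.616, 0.176, -0.144]
wrist_force: [-0.7, -2.4, -1.4]
gripper_width: 0.0004
```

Call:
{"method": "apply_moves", "body": {
  "linear": [
    [0.12, 0, 0.03],
    [0.12, 0, 0.03],
    [0.12, 0, 0.03],
    [0.12, 0, 0.03],
    [0, 0, 0]
  ],
  "rotation": [
    [0, 0, 0],
    [0, 0, 0],
    [0, 0, 0],
    [0, 0, 0],
    [0, 0, 0]
  ],
  "jaw": [0, 0, 0, 0, 0]
}}

```text
time: 22.1
eef_pos: [0.5718, 0.1065, 0.0393]
tcp_rot: [0.754, 0.617, 0.176, -0.144]
wrist_force: [-0.7, -1.7, -0.6]
gripper_width: -0.0001
```

```bash
cat >> h.py <<'E'
FR=rampframe([.5624,.0556,0],78.6)
def tiprel():
    s=bot.get_state(); print('TCP in ramp',(FR[1].T@(s['eef_pos']-FR[0])).round(4),'F in ramp',(FR[1].T@s['wrist_force']).round(2))
E
python3 - <<'E'
from h import *
togo([.5178,-.1589,.0266],th=26);where();tiprel();d=snap('wrist','w12.png');e=snap('side','s12.png')
cv2.imwrite('pics/s12c.png',cv2.resize(e['img'][190:370,150:350,::-1],None,fx=4,fy=3.3))
E
```

```text
t 22.1 pos [0.5718 0.1065 0.0393] F [-0.67 -1.72 -0.64] jaw -0.0001
 lin units [-9.94 -0.01 -4.34] rot [-0.05 -0.29  0.06]
 25mm along U= [0.897 0.001 0.443]  up= [ 0.443 -0.    -0.897]
along 0.2268 left 0.0 z 0.0393 Falong -1.82 Fz -0.64
TCP in ramp [0.0588 0.0009 0.0276] F in ramp [-1.92  0.32 -0.25]
```

View pics/w12.png

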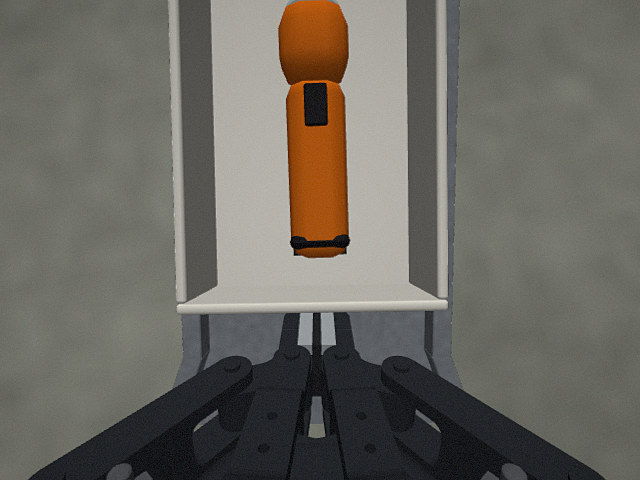

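View pics/s12c.png

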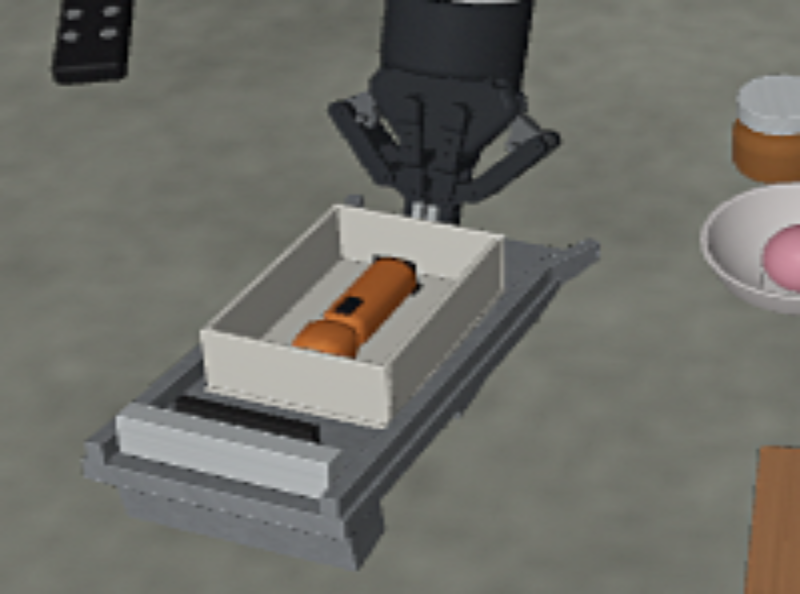

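Call:
{"method": "apply_moves", "body": {
  "linear": [
    [0.09, 0, 0.023],
    [0.09, 0, 0.023],
    [0.09, 0, 0.023],
    [0.09, 0, 0.023],
    [0.09, 0, 0.023]
  ],
  "rotation": [
    [0, 0, 0],
    [0, 0, 0],
    [0, 0, 0],
    [0, 0, 0],
    [0, 0, 0]
  ],
  "jaw": [0, 0, 0, 0, 0]
}}

```text
time: 22.82
eef_pos: [0.5741, 0.1179, 0.0417]
tcp_rot: [0.754, 0.616, 0.176, -0.144]
wrist_force: [-1.5, -1.6, -0.8]
gripper_width: 0.0
```

```bash
python3 - <<'E'
from h import *
tiprel()
E
```

```text
TCP in ramp [0.0706 0.0008 0.0276] F in ramp [-2.03  1.13 -0.35]
```

Now slowly, about 1 mm per row, feeling for the lip and buffer.

Call:
{"method": "apply_moves", "body": {
  "linear": [
    [0.06, 0, 0.015],
    [0.06, 0, 0.015],
    [0.06, 0, 0.015],
    [0.05, 0, 0.012],
    [0, 0, 0]
  ],
  "rotation": [
    [0, 0, 0],
    [0, 0, 0],
    [0, 0, 0],
    [0, 0, 0],
    [0, 0, 0]
  ],
  "jaw": [0, 0, 0, 0, 0]
}}

```text
time: 23.45
eef_pos: [0.5753, 0.1241, 0.0431]
tcp_rot: [0.754, 0.616, 0.176, -0.144]
wrist_force: [0.1, -0.7, -1.5]
gripper_width: -0.0001
```

```bash
python3 - <<'E'
from h import *
tiprel();d=snap('wrist','w13.png');e=snap('side','s13.png')
cv2.imwrite('pics/s13c.png',cv2.resize(e['img'][190:370,150:350,::-1],None,fx=4,fy=3.3))
E
```

```text
TCP in ramp [0.0772 0.0009 0.0276] F in ramp [-0.99 -0.2  -1.34]
```

View pics/w13.png

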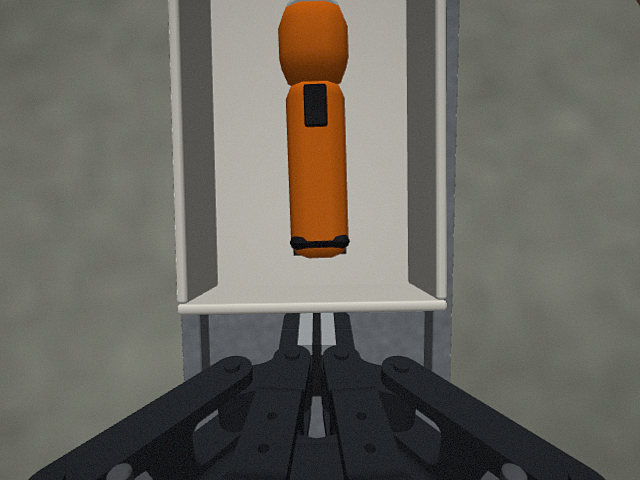

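View pics/s13c.png

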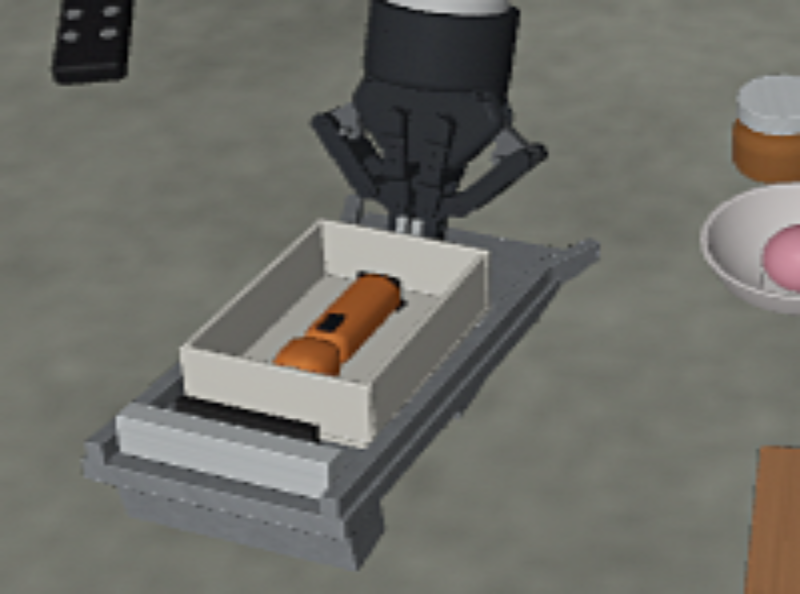

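The side view shows the toe just short of the black buffer. I'll keep to millimetre steps.

Call:
{"method": "apply_moves", "body": {
  "linear": [
    [0.05, 0, 0.013],
    [0.05, 0, 0.013],
    [0.05, 0, 0.013],
    [0, 0, 0],
    [0, 0, 0]
  ],
  "rotation": [
    [0, 0, 0],
    [0, 0, 0],
    [0, 0, 0],
    [0, 0, 0],
    [0, 0, 0]
  ],
  "jaw": [0, 0, 0, 0, 0]
}}

```text
time: 24.18
eef_pos: [0.5761, 0.128, 0.0439]
tcp_rot: [0.754, 0.616, 0.176, -0.144]
wrist_force: [-0.4, -1.5, -0.4]
gripper_width: 0.0002
```

```bash
python3 - <<'E'
from h import *
tiprel()
E
```

```text
TCP in ramp [0.0812 0.0008 0.0276] F in ramp [-1.56  0.11 -0.07]
```

Call:
{"method": "apply_moves", "body": {
  "linear": [
    [0.05, 0, 0.013],
    [0.05, 0, 0.013],
    [0.05, 0, 0.013],
    [0, 0, 0],
    [0, 0, 0]
  ],
  "rotation": [
    [0, 0, 0],
    [0, 0, 0],
    [0, 0, 0],
    [0, 0, 0],
    [0, 0, 0]
  ],
  "jaw": [0, 0, 0, 0, 0]
}}

```text
time: 24.8
eef_pos: [0.5769, 0.1319, 0.0447]
tcp_rot: [0.754, 0.616, 0.176, -0.144]
wrist_force: [-0.6, -1.1, -1.6]
gripper_width: -0.0
```

```bash
python3 - <<'E'
from h import *
tiprel();e=snap('side','s14.png')
cv2.imwrite('pics/s14c.png',cv2.resize(e['img'][190:370,150:350,::-1],None,fx=4,fy=3.3))
E
```

```text
TCP in ramp [0.0853 0.0009 0.0275] F in ramp [-1.45  0.33 -1.31]
```

View pics/s14c.png

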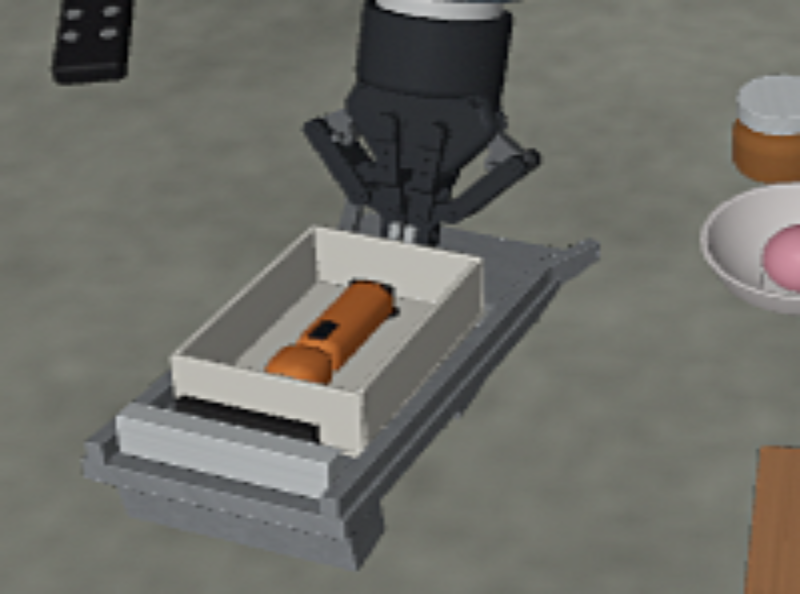

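Call:
{"method": "apply_moves", "body": {
  "linear": [
    [0.04, 0, 0.01],
    [0.04, 0, 0.01],
    [0.04, 0, 0.01],
    [0, 0, 0],
    [0, 0, 0]
  ],
  "rotation": [
    [0, 0, 0],
    [0, 0, 0],
    [0, 0, 0],
    [0, 0, 0],
    [0, 0, 0]
  ],
  "jaw": [0, 0, 0, 0, 0]
}}

```text
time: 25.48
eef_pos: [0.5775, 0.1351, 0.0454]
tcp_rot: [0.754, 0.616, 0.176, -0.144]
wrist_force: [-0.6, -2.1, -2.1]
gripper_width: -0.0
```

```bash
python3 - <<'E'
from h import *
tiprel()
E
```

```text
TCP in ramp [0.0886 0.0009 0.0275] F in ramp [-2.58  0.17 -1.55]
```

Call:
{"method": "apply_moves", "body": {
  "linear": [
    [0.04, 0, 0.01],
    [0.04, 0, 0.01],
    [0, 0, 0],
    [0, 0, 0],
    [0, 0, 0]
  ],
  "rotation": [
    [0, 0, 0],
    [0, 0, 0],
    [0, 0, 0],
    [0, 0, 0],
    [0, 0, 0]
  ],
  "jaw": [0, 0, 0, 0, 0]
}}

```text
time: 26.1
eef_pos: [0.5779, 0.1372, 0.0459]
tcp_rot: [0.754, 0.616, 0.176, -0.144]
wrist_force: [0.5, -1.1, -1.1]
gripper_width: -0.0003
```

```bash
python3 - <<'E'
from h import *
tiprel();d=snap('wrist','w15.png');e=snap('side','s15.png');f=snap('scene','c15.png')
cv2.imwrite('pics/s15c.png',cv2.resize(e['img'][190:370,150:350,::-1],None,fx=4,fy=3.3))
E
```

```text
TCP in ramp [0.0908 0.0009 0.0275] F in ramp [-1.16 -0.72 -0.89]
```

View pics/s15c.png

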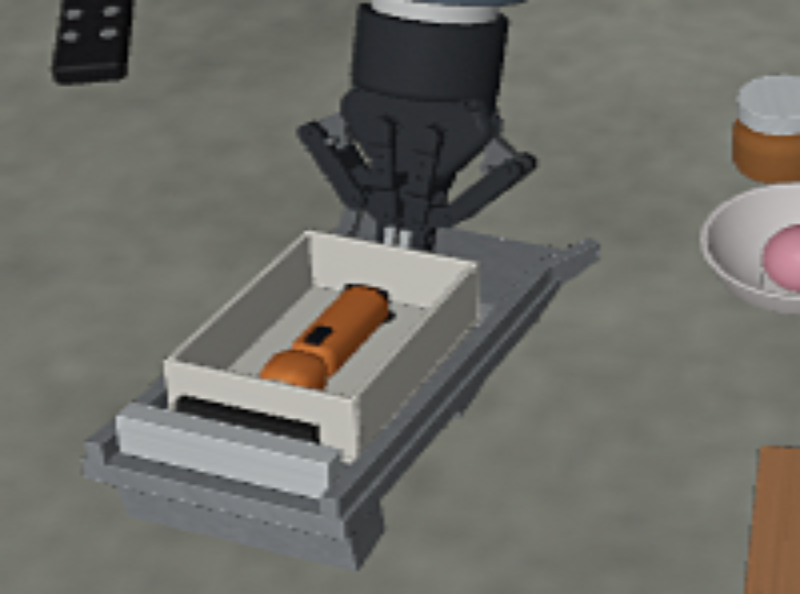

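View pics/w15.png

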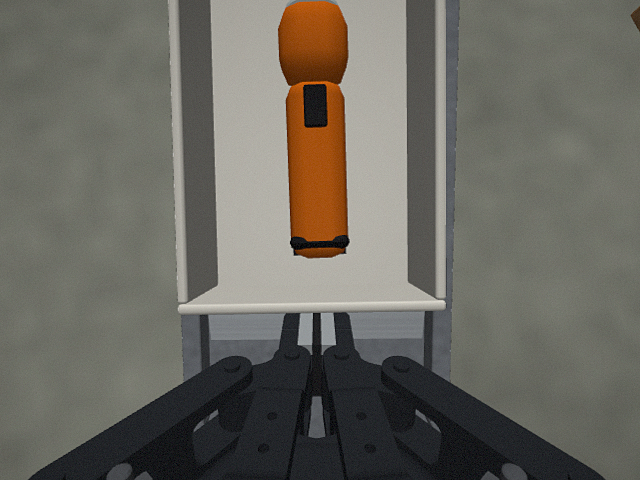

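```bash
python3 - <<'E'
from h import *
d=load('w15')
for v in (336,340,344,347): print(v,onramp(d,390,v,FR,0).round(4))
for h in (.045,.051): print('rear rim',h,onramp(d,312,313,FR,h).round(4))
col=d['img'][312:372,375:405].mean((1,2)).round(0);print(col.tolist())
E
```

```text
336 [ 0.0783 -0.0361  0.    ]
340 [ 0.0763 -0.0361  0.    ]
344 [ 0.0742 -0.0362  0.    ]
347 [ 0.0726 -0.0362  0.    ]
rear rim 0.045 [0.1031 0.0025 0.045 ]
rear rim 0.051 [0.1049 0.0024 0.051 ]
[132.0, 128.0, 127.0, 127.0, 128.0, 127.0, 125.0, 122.0, 122.0, 123.0, 123.0, 122.0, 124.0, 128.0, 125.0, 122.0, 122.0, 122.0, 127.0, 128.0, 125.0, 123.0, 125.0, 126.0, 128.0, 126.0, 113.0, 93.0, 95.0, 95.0, 94.0, 94.0, 92.0, 94.0, 93.0, 94.0, 94.0, 93.0, 93.0, 94.0, 94.0, 94.0, 96.0, 95.0, 70.0, 63.0, 60.0, 58.0, 54.0, 53.0, 52.0, 53.0, 48.0, 39.0, 37.0, 36.0, 35.0, 35.0, 34.0, 33.0]
```

The lip's foot shows at row 338, i.e. 77 mm up, so its face is at about 104 mm. The tote's rear edge is at about 104–105 mm. A millimetre or two is left.

Call:
{"method": "apply_moves", "body": {
  "linear": [
    [0.04, 0, 0.01],
    [0.03, 0, 0.008],
    [0, 0, 0],
    [0, 0, 0],
    [0, 0, 0]
  ],
  "rotation": [
    [0, 0, 0],
    [0, 0, 0],
    [0, 0, 0],
    [0, 0, 0],
    [0, 0, 0]
  ],
  "jaw": [0, 0, 0, 0, 0]
}}

```text
time: 26.88
eef_pos: [0.5783, 0.139, 0.0463]
tcp_rot: [0.754, 0.616, 0.176, -0.144]
wrist_force: [-0.6, -2.5, -1.5]
gripper_width: 0.0003
```

```bash
python3 - <<'E'
from h import *
tiprel();d=snap('wrist','w16.png')
E
```

```text
TCP in ramp [0.0927 0.0009 0.0276] F in ramp [-2.81  0.1  -0.97]
```

View pics/w16.png

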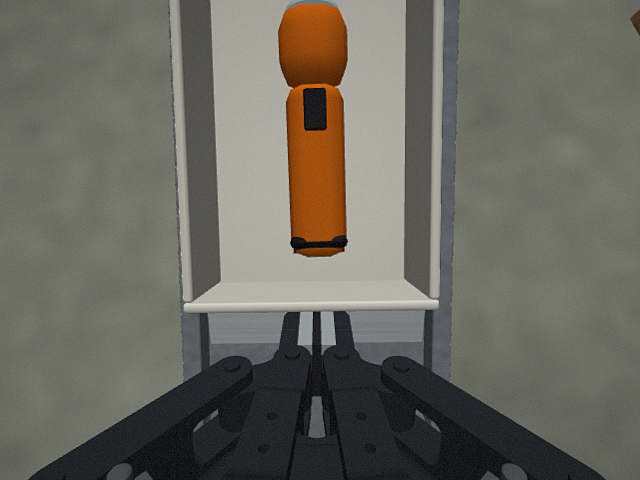

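The rear rim shrank from 267 px to 255 px wide (columns 184–439), so the rear edge has dropped about 6 mm. I'll back off and check.

Call:
{"method": "apply_moves", "body": {
  "linear": [
    [-0.08, 0, -0.02],
    [-0.15, 0, -0.04],
    [-0.3, 0, -0.08],
    [-0.3, 0, -0.08],
    [0, 0, 0]
  ],
  "rotation": [
    [0, 0, 0],
    [0, 0, 0],
    [0, 0, 0],
    [0, 0, 0],
    [0, 0, 0]
  ],
  "jaw": [0, 0, 0, 0, 0]
}}

```text
time: 27.55
eef_pos: [0.574, 0.1169, 0.0419]
tcp_rot: [0.754, 0.616, 0.176, -0.144]
wrist_force: [0.3, 0.1, 0.2]
gripper_width: -0.0003
```

```bash
python3 - <<'E'
from h import *
tiprel();d=snap('wrist','w17.png');e=snap('side','s17.png')
cv2.imwrite('pics/s17c.png',cv2.resize(e['img'][190:370,150:350,::-1],None,fx=4,fy=3.3))
E
```

```text
TCP in ramp [0.0697 0.0008 0.028 ] F in ramp [ 0.2  -0.28  0.17]
```

View pics/w17.png

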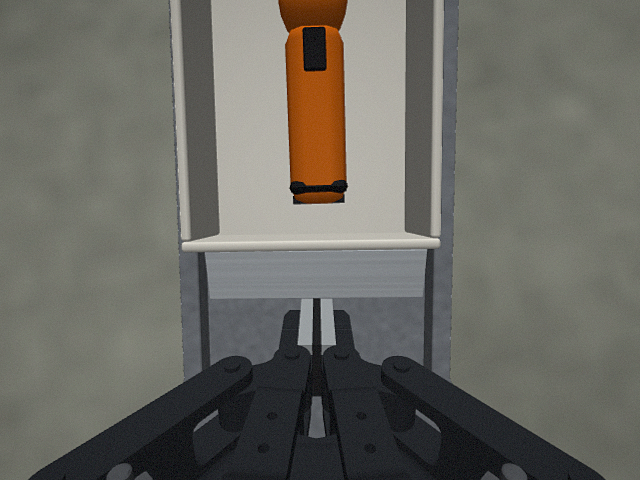

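View pics/s17c.png

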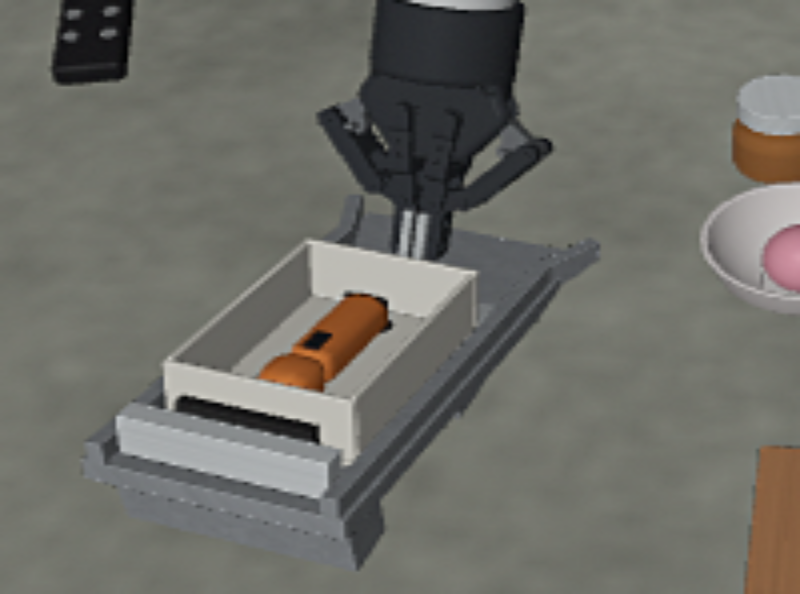

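The full lip is now visible between the tote and the fingers (rows 250–298), and the tote stayed put. I'll retract up the tool axis for a last check.

Call:
{"method": "apply_moves", "body": {
  "linear": [
    [-0.4, 0, -0.5],
    [-0.2, 0, -0.9],
    [0, 0, -1],
    [0, 0, -1],
    [0, 0, -1]
  ],
  "rotation": [
    [0, 0, 0],
    [0, 0, 0],
    [0, 0, 0],
    [0, 0, 0],
    [0, 0, 0]
  ],
  "jaw": [0, 0, 0, 0, 0]
}}

```text
time: 28.28
eef_pos: [0.5598, 0.0525, 0.1369]
tcp_rot: [0.754, 0.617, 0.175, -0.145]
wrist_force: [0.1, 0.2, 0.9]
gripper_width: -0.0001
```

Call:
{"method": "apply_moves", "body": {
  "linear": [
    [0, 0, -0.5],
    [0, 0, 0],
    [0, 0, 0],
    [0, 0, 0],
    [0, 0, 0]
  ],
  "rotation": [
    [0, 0, 0],
    [0, 0, 0],
    [0, 0, 0],
    [0, 0, 0],
    [0, 0, 0]
  ],
  "jaw": [0, 0, 0, 0, 0]
}}

```text
time: 28.9
eef_pos: [0.5583, 0.0461, 0.1485]
tcp_rot: [0.754, 0.617, 0.175, -0.145]
wrist_force: [-0.3, -0.4, 0.2]
gripper_width: 0.0001
```

```bash
python3 - <<'E'
from h import *
tiprel();d=snap('wrist','w18.png');e=snap('side','s18.png')
cv2.imwrite('pics/s18c.png',cv2.resize(e['img'][170:380,150:390,::-1],None,fx=3.3,fy=2.8))
E
```

```text
TCP in ramp [0.021  0.0022 0.1473] F in ramp [-0.44  0.17  0.25]
```

View pics/w18.png

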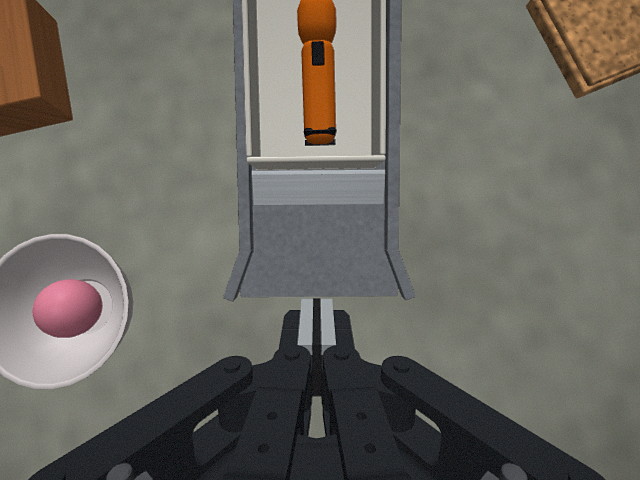

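View pics/s18c.png

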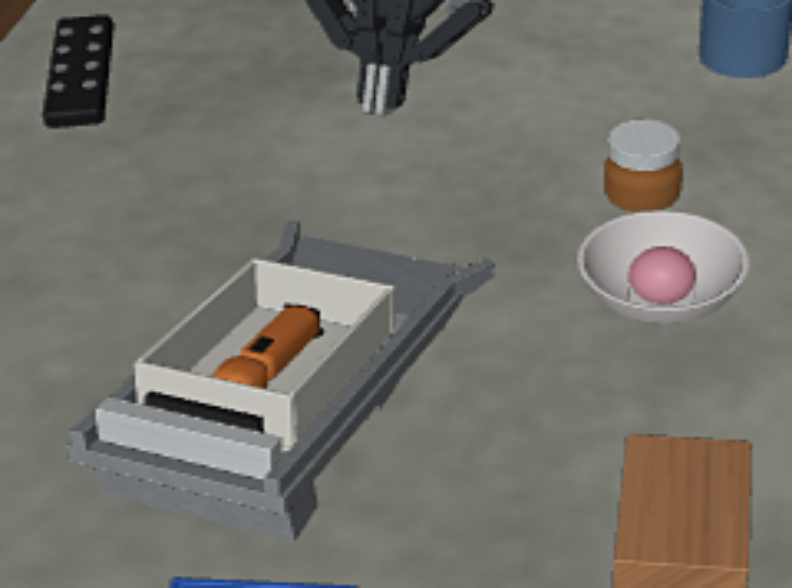

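```bash
python3 - <<'E'
from h import *
d=load('w18');e=load('s18')
def tri(a,b):
    o1,r1=ray(d,*a);o2,r2=ray(e,*b);A=np.stack([r1,-r2],1);k=np.linalg.lstsq(A,o2-o1,rcond=None)[0]
    p,q=o1+k[0]*r1,o2+k[1]*r2;return (FR[1].T@((p+q)/2-FR[0])).round(4),np.linalg.norm(p-q).round(4)
s=lambda x,y:(150+x/3.3,170+y/2.8)
print('rear R',tri((386,160),s(255,262)));print('rear L',tri((247,159),s(393,289)))
for h in (.045,.051): 
  print(h,onramp(d,386,160,FR,h).round(4),onramp(d,247,159,FR,h).round(4),'front side',onramp(e,*s(138,365),FR,h).round(4),onramp(e,*s(293,398),FR,h).round(4),'rear side',onramp(e,*s(255,262),FR,h).round(4),onramp(e,*s(393,289),FR,h).round(4))
print('face edge',[onramp(d,u,168,FR,.006).round(4) for u in (260,380)])
E
```

```text
rear R (array([ 0.1059, -0.0441,  0.0403]), np.float64(0.0047))
rear L (array([0.1068, 0.0515, 0.0423]), np.float64(0.0021))
0.045 [ 0.1061 -0.0454  0.045 ] [0.1069 0.0501 0.045 ] front side [ 0.2472 -0.0364  0.045 ] [0.2444 0.0563 0.045 ] rear side [ 0.1123 -0.0379  0.045 ] [0.1099 0.054  0.045 ]
0.051 [ 0.1053 -0.0443  0.051 ] [0.1061 0.0489 0.051 ] front side [ 0.254  -0.0317  0.051 ] [0.2512 0.06   0.051 ] rear side [ 0.1205 -0.0332  0.051 ] [0.1182 0.0577 0.051 ]
face edge [array([0.1054, 0.0474, 0.006 ]), array([ 0.1053, -0.0481,  0.006 ])]
```

Triangulation puts the rear rim 40–42 mm above the ramp surface. Flat would be 45 mm and still riding on the lip 51 mm, so the tote is down behind the lip. The flashlight is in it and the arm is clear.

```bash
python3 -c "
from bench import sign_off
print(sign_off())"
```

```text
the job is handed in; nothing more can be done
None
```

The job is done and handed in at about 29 s of the 72 s allowed; no verdict was reported.

I laid the leftmost orange flashlight in the white tote and let go of it. I then pushed the tote up the ramp with closed fingertips, in millimetre steps near the end, until its rear edge dropped behind the lip.

- **Force:** the highest wrist force I read while pushing was about 5 N. I read it only at the end of each move call, so short peaks in between would not show.
- **Drop:** on the last step the rear rim visibly sank by about the height of the lip. When I backed off, the tote stayed where it was.
- **Final position:** the lip face is about 105 mm up the ramp and the tote's rear edge about 106 mm. The rear rim measured 40–42 mm above the ramp, against 45 mm expected when flat, with views disagreeing by 2–5 mm. I did not measure the height of the front edge; it looks flat in the side view.
- **Rest of the scene:** in the last pictures the flashlight lies in the tote and the arm is well clear. The bowl with its ball, jar, mug and wooden box look unmoved. The comb was not in the last close-ups, but the arm never came near it.

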